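# Weigh out a portion of chocolate balls

## Robot

A 7-joint arm with a two-finger parallel gripper is mounted at the origin on the work surface. World frame = base frame: x ahead of the robot, y to its left, z up, the work surface at z = 0. Lengths are in mm, angles in degrees, forces in N, time in s.
With the tool pointing down it reaches from about 400 to 925 mm from the base axis. Payload 4.1 kg.
Tool frame: the origin (TCP) lies at the very end of the fingers, on their centre line; the grasp point (between the pads) lies 19 mm behind it; x points along the fingers, z is the direction in which the jaws open and shut, and the axes are right-handed (so a half turn about x gives the same grasp; the last joint's range is limited). The gripper opens to 85 mm and grips with 20 to 120 N. Pads are 22 mm wide; open, the fingers measure 114 mm over their backs; the gripper's body (76 mm by 85 mm) begins 54 mm behind the grasp point. The pads swing forward as they close: fully open they stand 13 mm farther back than shut.
Start: joints at [-5.672, 22.827, 2.584, 88.041, -1.071, 69.15, -2.905], TCP at [650.034, 0.031, 231.347] pointing down, gripper open.
Joint ranges: [-161.44, 161.44], [-28.35, 127.94], [-78.24, 83.42], [0, 140.83], [-78.03, 258.03], [13.02, 114.36], [-168.23, 168.23]. Speed limits (degrees/s): [147.25, 147.25, 180, 180, 180, 180, 180].

## Interface

Orientations are given as [roll, pitch, yaw] about the fixed x, y, z axes, in that order (R = Rz(yaw) Ry(pitch) Rx(roll)).
In Python, from plant import r gives the robot as it stands. The module is installed in compiled form; this text tells all that it offers.
- The arm moves only by the tool send_rows, never from a script. Its argument "moves" is a list of rows, each a list of 7 numbers: the shift along the world's x, y, z in cm, then the turn, a rotation vector about the world's x, y, z in rad, then the opening, from 0 (shut) to 1 (fully open). In form: [[tx, ty, tz, wx, wy, wz, hand], ...]. A call has 1 to 5 rows; each row is the pose to reach, as a shift and turn from the pose measured when the call began; what a row does not reach only later rows make up. A row lasts 1/8 s, in which the tool goes at most 62.5 mm and 10.7 degrees, less where a joint would pass 70% of its speed; a pose out of reach is approached as far as the arm can. A call with a gripper value outside its range is refused whole. The fingers move at their own pace and stop on an object; the grip force is fixed at half the most. Time passes only in rows, so rows that repeat a pose let the fingers close. It gives the time, the measured TCP pose, the force and the opening at its end, in the units of the state.
- r.read_state(): the state, without advancing time (a new reading comes with each control period).
- r.grab_frame(name): name is "scene" or "side" or "wrist"; returns a dict with "pixels" (384x512x3 uint8, red, green, blue), "fx", "fy", "cx", "cy" (pixels), "k1" (the pictures are not rectified: a ray, as slopes to the right and down, at radius r is drawn at 1 + k1 r^2 times it, then the intrinsics apply), "world_from_camera" (4x4, takes a point from camera to world coordinates). Camera axes: x right, y down, z forward; pixel columns grow to the right and rows downward; lengths in mm; the calibration is good to about 2 mm. A picture is of the moment at which its call begins. There is no depth.
- r.sign_off(): hands the job in, once; it reports no verdict.
The state is a dict: "clock": time; "joint_positions": joint angles; "dq": joint speeds; "tau": joint torques, N m; "position": TCP position; "tool_rot": TCP orientation; "contact_force": force on the tool from outside, world axes, zero at the start; "moment": the same for the moment, N m; "grip_width": opening from 0.0 (shut) to 1.0 (fully open).
Only numpy, scipy, OpenCV 4.12 (cv2) and the standard library are available. Lean on these libraries where they do the work, as an engineer would, in place of code of your own. Each camera call takes 0.05 s, during which the arm holds its last target.

## Task

Take the blue measuring cup by its handle and, holding it over the scale, pour chocolate balls into the steel bowl until the red pointer comes to rest in the green field; then stand the cup, with the remaining balls in it, back upright with its whole foot on the cork mat and let go. Spill none, do not press on the bowl with the cup or the robot, leave the green field as it is set, and do not disturb the other things on the table.

Things in the scene. Friction and masses are not known exactly. Their poses are not given: they have to be found in the camera images.
- cup: Blue round measuring cup with a white handle, 230 mm long, 140 g empty, holding nine loose balls. Flares like a trumpet: 72 mm high, outer radius 33 mm at the foot, 38 at 30 mm height, 47 at 55 mm, 60 at the rim; wall 4 mm, floor 5 mm. Origin: centre of the underside; z out of the mouth; the handle points along -x, 52 to 170 mm from the cup's axis.
- cup_grip (a point): On the handle's centre line, 130 mm from the cup's axis and 58 mm above its underside: a good place to grip. Axes as the cup's. The handle is a straight eight-sided bar, 18 mm across flats; its flats are level, upright and at 45 degrees, so it can be gripped from straight above or leaning 45 degrees to either side about the handle, which leaves the wrist more room to tip the cup.
- cup_mid (a point): On the cup's axis, 38 mm above its underside. When the cup is tipped sideways about its handle, the first balls roll over the rim at a tilt of about 55 to 65 degrees; then they leave by ones and twos, the last only at about 80 to 90 degrees. Tip it slowly, in small steps.
- mat: Fixed square cork mat, 160 x 160 x 4 mm, on which the cup stands at the start. Origin: centre of its underside; x and y along its edges.
- scale: Fixed white spring scale, body 160 x 160 mm and 58 mm high; its dial leans 45 degrees towards the scale's +x and reaches 180 mm out that way, 105 mm high. Origin: centre of the underside, below the bowl's centre. It carries a round steel bowl on a spring.
- bowl_rim (a point): Centre of the mouth of the scale's steel bowl: rim outer radius 95 mm, 147 mm above the table when empty, 55 mm deep, walls 3 mm. The bowl sinks straight down by about 2 mm for each ball in it (24 mm at most with all nine).
- dial (a joint): Angle of the scale's red pointer (rad), 0 for the empty bowl, growing clockwise (seen from in front of the dial) with the weight in the bowl by about 0.35 rad for a ball of 15 g; it settles within half a second after a ball has fallen.
- target (a joint): Angle (rad, same zero and sense as the pointer) at which the middle of the green field on the dial is set, 1.4 to 2.5; the field reaches 0.48 rad to either side. It is to be left as set.
- pointer_tip (a point): The pointer's tip mark, 41 mm from the dial's centre.
- target_mark (a point): Middle of the green field, 41 mm from the dial's centre.
- spatula: Bystander: spatula, 200 mm long, lying near the middle. Origin: centre of its underside.
- jar: Bystander: brown jar with a white lid, 66 mm across, 100 mm high. Origin: centre of its underside.
- mixing_bowl: Bystander: empty steel bowl, 140 mm across, 65 mm high. Origin: centre of its underside.
- carton: Bystander: small cardboard box, 110 x 80 x 70 mm. Origin: centre of its underside.
- ball0_center (a point): Centre of a gold foil-wrapped chocolate ball, 28 mm in diameter, 12 to 19 g, in the cup at the start.
- ball1_center (a point): Centre of a red foil-wrapped chocolate ball, 28 mm in diameter, 12 to 19 g, in the cup at the start.
- ball2_center (a point): Centre of a purple foil-wrapped chocolate ball, 28 mm in diameter, 12 to 19 g, in the cup at the start.
- ball3_center (a point): Centre of a gold foil-wrapped chocolate ball, 28 mm in diameter, 12 to 19 g, in the cup at the start.
- ball4_center (a point): Centre of a red foil-wrapped chocolate ball, 28 mm in diameter, 12 to 19 g, in the cup at the start.
- ball5_center (a point): Centre of a purple foil-wrapped chocolate ball, 28 mm in diameter, 12 to 19 g, in the cup at the start.
- ball6_center (a point): Centre of a gold foil-wrapped chocolate ball, 28 mm in diameter, 12 to 19 g, in the cup at the start.
- ball7_center (a point): Centre of a red foil-wrapped chocolate ball, 28 mm in diameter, 12 to 19 g, in the cup at the start.
- ball8_center (a point): Centre of a purple foil-wrapped chocolate ball, 28 mm in diameter, 12 to 19 g, in the cup at the start.
Mind the look-alikes: they are no part of the job. Leave any pink look-alike of the cup alone.

How it is judged (in metres and radians):
On the way, in this order (a step that is already met when the one before it is completed fails the run):
1. the cup is lifted by the gripper (z of cup in the frame of mat above 0.05 m and contact force between the fingers and cup above 1 N), for 0.2 s.
2. the pointer stands in the green field while the gripper holds the cup clear of the bowl (all of step 1 and distance between pointer_tip and target_mark below 0.0205 m and contact force between cup and scale below 0.3 N), for 0.3 s.
At the end, for the whole second after the job is handed in: The pointer rests in the green field (its tip within 20.5 mm, about 0.5 rad, of the field's middle); every ball lies in the scale's bowl or in the cup; the cup stands still and upright (within 0.1 rad) on the cork mat, its foot's centre within 50 mm of the mat's centre along either edge, released (distance between pointer_tip and target_mark below 0.0205 m and linear speed of cup below 0.02 m/s and angle between cup's own z axis and vertical below 0.1 rad and x of cup in the frame of mat between -0.05 and 0.05 m and y of cup in the frame of mat between -0.05 and 0.05 m and z of cup in the frame of mat below 0.008 m and contact force between the fingers and cup below 0.1 N and ((horizontal distance between ball0_center and bowl_rim below 0.095 m and z of ball0_center in the frame of bowl_rim between -0.055 and 0.02 m) or distance between ball0_center and cup_mid below 0.062 m) and ((horizontal distance between ball1_center and bowl_rim below 0.095 m and z of ball1_center in the frame of bowl_rim between -0.055 and 0.02 m) or distance between ball1_center and cup_mid below 0.062 m) and ((horizontal distance between ball2_center and bowl_rim below 0.095 m and z of ball2_center in the frame of bowl_rim between -0.055 and 0.02 m) or distance between ball2_center and cup_mid below 0.062 m) and ((horizontal distance between ball3_center and bowl_rim below 0.095 m and z of ball3_center in the frame of bowl_rim between -0.055 and 0.02 m) or distance between ball3_center and cup_mid below 0.062 m) and ((horizontal distance between ball4_center and bowl_rim below 0.095 m and z of ball4_center in the frame of bowl_rim between -0.055 and 0.02 m) or distance between ball4_center and cup_mid below 0.062 m) and ((horizontal distance between ball5_center and bowl_rim below 0.095 m and z of ball5_center in the frame of bowl_rim between -0.055 and 0.02 m) or distance between ball5_center and cup_mid below 0.062 m) and ((horizontal distance between ball6_center and bowl_rim below 0.095 m and z of ball6_center in the frame of bowl_rim between -0.055 and 0.02 m) or distance between ball6_center and cup_mid below 0.062 m) and ((horizontal distance between ball7_center and bowl_rim below 0.095 m and z of ball7_center in the frame of bowl_rim between -0.055 and 0.02 m) or distance between ball7_center and cup_mid below 0.062 m) and ((horizontal distance between ball8_center and bowl_rim below 0.095 m and z of ball8_center in the frame of bowl_rim between -0.055 and 0.02 m) or distance between ball8_center and cup_mid below 0.062 m)); the robot touches nothing.
It fails at once if the robot or the cup presses on the scale or its bowl with more than 6 N (contact force between any of the arm, the fingers, cup and scale above 6 N).
It fails at once if the green field's setting is moved (distance of target_mark from where it was at the start of the episode above 0.006 m).
It fails at once if a bystander is shifted by more than 25 mm (distance of any of spatula, jar, mixing_bowl, carton from where it was at the start of the episode above 0.025 m).
It also fails if it takes over 72 s, if anything falls off the work surface, if the arm or the gripper's body presses on something with over 40 N, if the wrist force passes 120 N, or if a joint passes its speed limit or range.

## Working session

There is one attempt and no reset: what is moved stays moved. The work goes in short steps, Python scripts to look and compute and a tool call to move; the robot and the scene stay as the last step left them, time stands still between calls to the robot, and variables do not carry over. Pictures are saved under pics/ and viewed, and the job is handed in when it is done.

Besides the shell and the picture viewer there is one more tool, called after "Request:" by a JSON object that holds its "name" and its "arguments". send_rows: Moves the arm, as the interface text tells. Its arguments: {"type":"object","properties":{"moves":{"type":"array","items":{"type":"array","items":{"type":"number"}}}},"required":["moves"]}

```bash
mkdir -p pics
cat > h.py <<'E'
import numpy as np, cv2
from plant import r
def grab(n,fn=None):
    f=r.grab_frame(n)
    if fn: cv2.imwrite('pics/'+fn, f['pixels'][:,:,::-1])
    return f
def ray(f,u,v):
    K=np.array([[f['fx'],0,f['cx']],[0,f['fy'],f['cy']],[0,0,1.]])
    p=cv2.undistortPoints(np.array([[[u,v]]],float),K,np.array([f['k1'],0,0,0,0.]))[0,0]
    # note: model distorts like opencv k1
    T=np.array(f['world_from_camera']); d=T[:3,:3]@np.array([p[0],p[1],1]); return T[:3,3],d/np.linalg.norm(d)
def onz(f,u,v,z):
    o,d=ray(f,u,v); return o+d*(z-o[2])/d[2]
def proj(f,P):
    T=np.array(f['world_from_camera']); c=T[:3,:3].T@(np.array(P,float)-T[:3,3])
    a=c[:2]/c[2]; s=1+f['k1']*(a@a); return np.array([f['fx']*a[0]*s+f['cx'],f['fy']*a[1]*s+f['cy']])
def tri(f1,p1,f2,p2):
    o1,d1=ray(f1,*p1);o2,d2=ray(f2,*p2)
    A=np.stack([d1,-d2],1);t=np.linalg.lstsq(A,o2-o1,rcond=None)[0]
    a=o1+d1*t[0];b=o2+d2*t[1];return (a+b)/2,np.linalg.norm(a-b)
E
python3 - <<'E'
from h import *
for n in ['scene','side','wrist']:
    f=grab(n,n+'0.png'); print(n,f['fx'],f['k1'],np.array(f['world_from_camera'])[:3,3].round())
s=r.read_state(); print(s)
E
```

```text
scene 352.49577947864896 0.016068965176153888 [1128. -244.  904.]
side 366.6826179846417 -0.10030158526135904 [-135.  917.  819.]
wrist 310.4464561874343 -0.07794424281614099 [651.  74. 373.]
{'clock': 0.15, 'joint_positions': array([-5.67322512, 22.8638399 ,  2.58098542, 88.0961181 , -1.07360762,
       69.14939615, -2.90292628]), 'dq': array([-0.03022982, -0.07255102,  0.04979337, -0.23543308, -0.0119025 ,
        0.01223077,  0.09780449]), 'tau': array([ 2.78519030e-03, -4.75559378e+01,  1.36737496e+00, -2.54510736e+01,
        1.19318470e-02,  6.58601144e-03, -1.99015865e-06]), 'position': array([6.49531626e+02, 4.85193496e-02, 2.30495015e+02]), 'tool_rot': array([-177.22321865,   89.91481363, -177.21502414]), 'contact_force': array([ 0.92780901, -0.17838758,  0.23904221]), 'moment': array([ 0.05519339,  0.00579337, -0.02563489]), 'grip_width': 0.9980307054961729}
```

```bash
ls pics
```

```text
scene0.png
side0.png
wrist0.png
```

View pics/scene0.png

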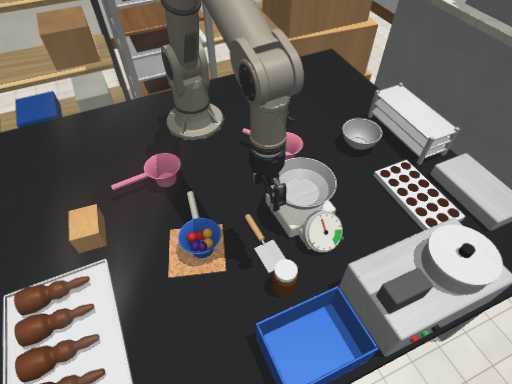

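View pics/side0.png

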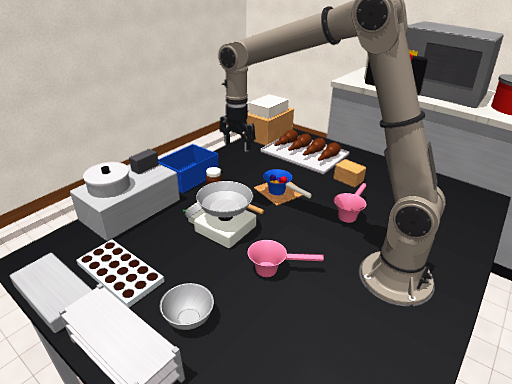

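View pics/wrist0.png

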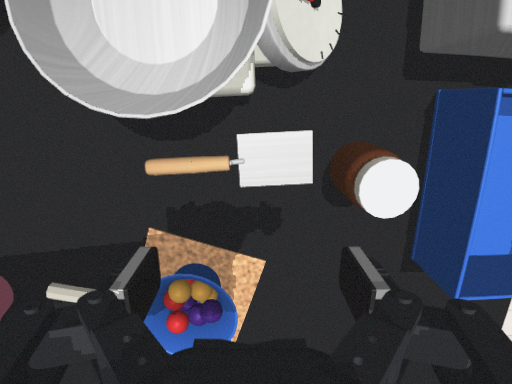

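The scene picture shows the blue cup on its mat at about (200,238) with the handle running up to (191,195). The scale's bowl is at (303,180) and the dial at (325,232). Next I'll measure these by colour.

Run:
```python
from h import *
f=grab('scene'); g=grab('side')
def mask(f,lo,hi,box):
    hsv=cv2.cvtColor(f['pixels'],cv2.COLOR_RGB2HSV); m=cv2.inRange(hsv,np.array(lo),np.array(hi)); o=np.zeros_like(m);x0,y0,x1,y1=box;o[y0:y1,x0:x1]=m[y0:y1,x0:x1];return o
for nm,F,box in [('scene',f,(160,210,235,285)),('side',g,(250,165,305,210))]:
    m=mask(F,(105,120,40),(125,255,255),box)
    c=max(cv2.findContours(m,0,1)[0],key=cv2.contourArea)
    h=cv2.convexHull(c)[:,0]; P=np.array([onz(F,u,v,76) for u,v in h]);
    print(nm,'blue bbox',cv2.boundingRect(c)); print(P[:,:2].round(0).tolist())
m=mask(f,(8,60,60),(25,220,255),(160,215,235,285))
c=max(cv2.findContours(m,0,1)[0],key=cv2.contourArea); 
hull=cv2.convexHull(c); print('mat corners px',cv2.approxPolyDP(hull,6,True)[:,0].tolist())
for u,v in cv2.approxPolyDP(hull,6,True)[:,0]: print(onz(f,u,v,4).round(0))
a=f['pixels']
cv2.imwrite('pics/z1.png',cv2.resize(a[170:290,150:260,::-1],None,fx=5,fy=5,interpolation=2))
cv2.imwrite('pics/z2.png',cv2.resize(a[150:260,255:355,::-1],None,fx=5,fy=5,interpolation=2))
cv2.imwrite('pics/z3.png',cv2.resize(g['pixels'][150:260,170:320,::-1],None,fx=5,fy=5,interpolation=2))
```

```text
scene blue bbox (179, 218, 42, 40)
[[530.0, -129.0], [537.0, -122.0], [548.0, -114.0], [561.0, -110.0], [580.0, -111.0], [593.0, -113.0], [600.0, -115.0], [611.0, -122.0], [620.0, -132.0], [640.0, -156.0], [645.0, -167.0], [646.0, -178.0], [641.0, -190.0], [635.0, -197.0], [601.0, -219.0], [588.0, -224.0], [577.0, -226.0], [549.0, -218.0], [528.0, -206.0], [518.0, -188.0], [515.0, -169.0], [519.0, -152.0]]
side blue bbox (263, 169, 30, 26)
[[592.0, -228.0], [577.0, -229.0], [555.0, -226.0], [540.0, -217.0], [527.0, -206.0], [519.0, -192.0], [513.0, -176.0], [488.0, -90.0], [486.0, -73.0], [488.0, -63.0], [508.0, -46.0], [518.0, -47.0], [532.0, -53.0], [613.0, -123.0], [628.0, -143.0], [633.0, -171.0], [632.0, -183.0], [627.0, -198.0]]
mat corners px [[222, 224], [225, 271], [168, 277], [170, 229]]
[519. -84.   4.]
[ 671. -134.    4.]
[ 622. -284.    4.]
[ 469. -235.    4.]
```

```bash
ls pics
```

```text
scene0.png
side0.png
wrist0.png
z1.png
z2.png
z3.png
```

View pics/z1.png

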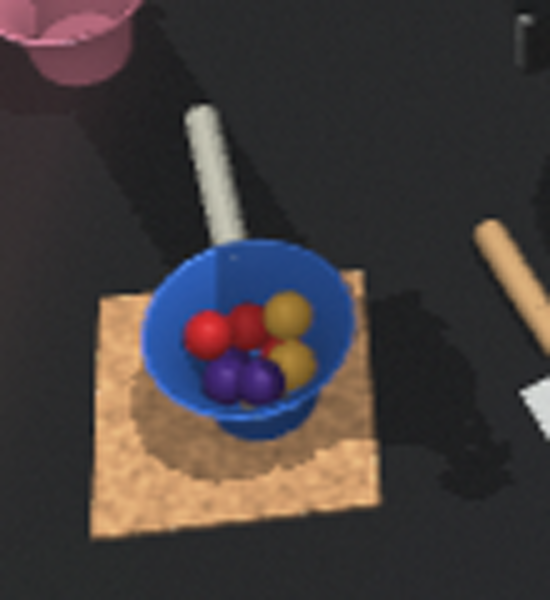

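View pics/z2.png

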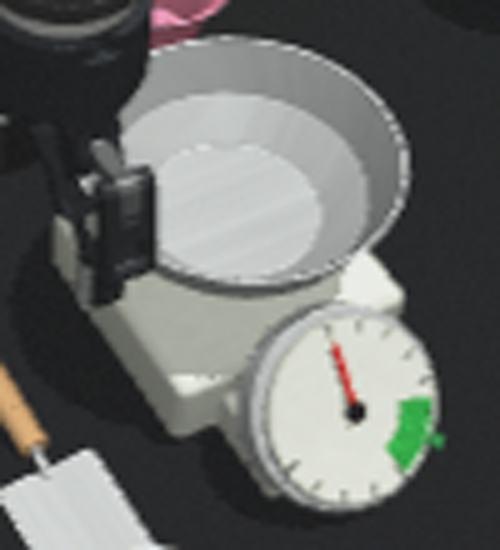

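View pics/z3.png

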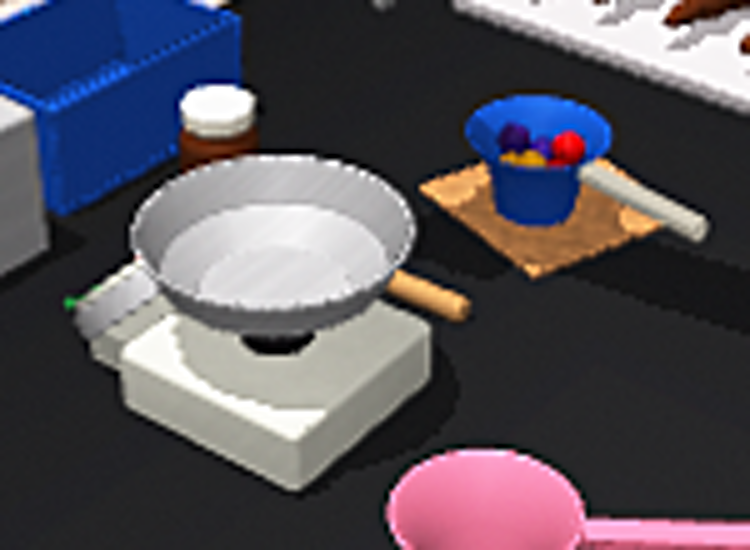

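Run:
```python
from h import *
f=grab('scene'); g=grab('side')
print('handle scene',onz(f,190.2,193,62).round(0),onz(f,195.6,217,62).round(0))
print('handle side',onz(g,170+704/5,150+224/5,60).round(0),onz(g,170+590/5,150+175/5,62).round(0))
print('handle tri end',tri(f,(190.2,193),g,(170+704/5,150+224/5)))
# bowl rim
pts=[onz(g,170+x/5,150+y/5,147)[:2] for x,y in [(131,228),(415,228),(273,155),(180,180),(370,180),(400,280)]]
print(np.round(pts))
P=np.array(pts);A=np.c_[2*P,np.ones(len(P))];s=np.linalg.lstsq(A,(P**2).sum(1),rcond=None)[0];print('bowl side',s[:2],np.sqrt(s[2]+s[0]**2+s[1]**2))
pts=[onz(f,255+x/5,150+y/5,147)[:2] for x,y in [(409,165),(225,37),(330,65),(385,110),(400,210),(220,285),(160,270),(300,280)]]
P=np.array(pts);A=np.c_[2*P,np.ones(len(P))];s=np.linalg.lstsq(A,(P**2).sum(1),rcond=None)[0];print('bowl scene',s[:2],np.sqrt(s[2]+s[0]**2+s[1]**2))
# scale body corners top z=58
for x,y in [(120,348),(300,432),(430,322)]: print('scale top', onz(g,170+x/5,150+y/5,58).round(0))
# dial center
print('dial center z~?',[onz(f,255+356/5,150+411/5,z).round(0) for z in (50,60,70)])
```

```text
handle scene [ 408. -142.   62.] [ 502. -156.   62.]
handle side [ 407. -155.   60.] [ 513. -156.   62.]
handle tri end (array([ 405.34743968, -144.51018095,   63.88565455]), np.float64(7.728371879623875))
[[639. 219.]
 [493.  97.]
 [630.  87.]
 [657. 154.]
 [555.  69.]
 [462. 152.]]
bowl side [561.71692072 162.49651364] 96.95848955451838
bowl scene [572.76395122 154.08428268] 95.38299197266598
scale top [639. 238.  58.]
scale top [484. 227.  58.]
scale top [493.  78.  58.]
dial center z~? [array([702., 170.,  50.]), array([707., 165.,  60.]), array([712., 160.,  70.])]
```

```bash
cat >> h.py <<'E'
from scipy.spatial.transform import Rotation as Ro
def pose():
    s=r.read_state(); return Ro.from_euler('xyz',s['tool_rot'],degrees=True).as_matrix(), np.array(s['position']), s
def toolR(psi,lean,sgn):
    """cup yaw psi deg; lean deg: rotation about cup x axis of straight-down tool (cup tilt adds to lean)"""
    cx=np.array([np.cos(np.radians(psi)),np.sin(np.radians(psi)),0])
    R0=np.stack([np.array([0,0,-1.]),sgn*cx,np.cross([0,0,-1.],sgn*cx)],1)
    return Ro.from_rotvec(cx*np.radians(lean)).as_matrix()@R0
def plan(grip,R,back=19):
    """grip: grasp point wanted"""
    Rn,p,s=pose(); tcp=np.array(grip)+R[:,0]*back
    w=Ro.from_matrix(R@Rn.T).as_rotvec()
    print('shift cm',((tcp-p)/10).round(2),'rot',w.round(3),'|deg|',np.degrees(np.linalg.norm(w)).round(1))
def gp():
    R,p,s=pose(); print('t',s['clock'],'tcp',p.round(1),'grasp',(p-19*R[:,0]).round(1),'x',R[:,0].round(2),'y',R[:,1].round(2),'q',s['joint_positions'].round(1),'F',s['contact_force'].round(1),'w',round(s['grip_width'],3))
E
python3 - <<'E'
from h import *
gp(); R,p,s=pose(); print(R.round(2))
for sg in (1,-1):
  print(sg); plan([437,110,260],toolR(-7.5,-45,sg)); plan([437,110,260],toolR(-7.5,45,sg)); plan([445,-152,110],toolR(-7.5,45,sg))
E
```

```text
t 0.35 tcp [649.9   0.  231.1] grasp [649.9   0.  250.1] x [-0.  0. -1.] y [-0.  1.  0.] q [-5.7 22.8  2.6 88.1 -1.1 69.2 -2.9] F [-0.5  0.2  0.1] w 0.998
[[-0. -0.  1.]
 [ 0.  1.  0.]
 [-1.  0. -0.]]
1
shift cm [-21.46   9.66   1.55] rot [-0.665 -0.583 -1.604] |deg| 105.0
shift cm [-21.11  12.33   1.55] rot [ 0.664  0.583 -1.604] |deg| 104.9
shift cm [-20.31 -13.87 -13.45] rot [ 0.664  0.583 -1.604] |deg| 104.9
-1
shift cm [-21.46   9.66   1.55] rot [-0.563  0.642  1.36 ] |deg| 92.0
shift cm [-21.11  12.33   1.55] rot [ 0.563 -0.643  1.36 ] |deg| 92.0
shift cm [-20.31 -13.87 -13.45] rot [ 0.563 -0.643  1.36 ] |deg| 92.0
```

Request:
{"name": "send_rows", "arguments": {"moves": [[-10, 4, 4, -0.3, 0.35, 0.75, 0.5], [-10, 4, 4, -0.3, 0.35, 0.75, 0.5], [-21, 9.5, 4, -0.56, 0.64, 1.36, 0.5], [-21, 9.5, 4, -0.56, 0.64, 1.36, 0.5], [-21, 9.5, 4, -0.56, 0.64, 1.36, 0.5]]}}

```text
clock: 0.98
position: [437.0, 97.7, 271.8]
tool_rot: [-162.5, 62.3, -115.3]
contact_force: [1.1, -0.6, -0.8]
grip_width: 0.501
```

Run:
```python
from h import *
gp(); plan([437,110,260],toolR(-7.5,-45,-1)); plan([437,110,260],toolR(-7.5,-45,1))
```

```text
t 0.975 tcp [437.   97.7 271.8] grasp [440.8 105.7 288.7] x [-0.2  -0.42 -0.89] y [-0.75  0.65 -0.14] q [-22.4  13.5  -8.9 100.5  16.9  90.   12.2] F [ 1.1 -0.6 -0.8] w 0.501
shift cm [-0.18 -0.1  -2.53] rot [-0.238  0.262  0.554] |deg| 37.7
shift cm [-0.18 -0.1  -2.53] rot [-0.504 -1.497 -2.055] |deg| 148.5
```

Request:
{"name": "send_rows", "arguments": {"moves": [[0, 0, -1.2, -0.12, 0.13, 0.27, 0.5], [-0.2, -0.1, -2.5, -0.24, 0.26, 0.55, 0.5], [-0.2, -0.1, -2.5, -0.24, 0.26, 0.55, 0.5], [-0.2, -0.1, -2.5, -0.24, 0.26, 0.55, 0.5], [-0.2, -0.1, -2.5, -0.24, 0.26, 0.55, 0.5]]}}

```text
clock: 1.6
position: [434.6, 97.6, 246.2]
tool_rot: [-179.9, 44.9, -97.5]
contact_force: [-0.2, -0.2, 0.1]
grip_width: 0.5
```

Run:
```python
from h import *
gp(); plan([437,110,260],toolR(-7.5,-45,-1)); plan([445,-154,180],toolR(-7.5,45,-1))
```

```text
t 1.6 tcp [434.6  97.6 246.2] grasp [436.3 111.  259.7] x [-0.09 -0.7  -0.71] y [-0.99  0.13 -0.  ] q [-28.3  20.  -14.4 103.8  31.4  94.9  30.6] F [-0.2 -0.2  0.1] w 0.5
shift cm [ 0.07 -0.1   0.03] rot [0.001 0.002 0.002] |deg| 0.2
shift cm [  1.22 -23.83  -7.97] rot [ 1.559 -0.205  0.003] |deg| 90.1
```

Run:
```python
from h import *
f=grab('scene','s1.png')
print(onz(f,163,162,76).round(), onz(f,115,186,60).round(), onz(f,150,160,76).round(),onz(f,180,160,76).round())
```

```text
[ 255. -184.   76.] [ 279. -349.   60.] [ 228. -221.   76.] [ 270. -131.   76.]
```

View pics/s1.png

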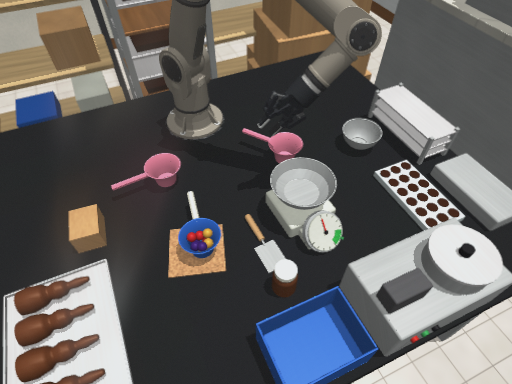

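```bash
cat >> h.py <<'E'
PSI=np.radians(3.5); DN=np.array([np.cos(PSI)*.7071,np.sin(PSI)*.7071,.7071])
def dial(f=None,fn=None):
    f=f or grab('scene')
    a=f['pixels']; hsv=cv2.cvtColor(a,cv2.COLOR_RGB2HSV)
    box=np.zeros(a.shape[:2],np.uint8); box[205:258,298:350]=1
    red=(cv2.inRange(hsv,(0,120,80),(8,255,255))|cv2.inRange(hsv,(172,120,80),(180,255,255)))*box
    gr=cv2.inRange(hsv,(45,100,60),(80,255,255))*box
    C=onz(f,255+356/5,150+411/5,68)
    up=np.array([0,0,1.])-DN*DN[2]; up/=np.linalg.norm(up); right=np.cross(up,DN)
    def ang(m):
        v,u=np.nonzero(m); out=[]
        for x,y in zip(u,v):
            o,d=ray(f,x,y); P=o+d*((C-o)@DN)/(d@DN)-C; out.append((P@right,P@up))
        return np.array(out)
    def full(P,lo,hi):
        rr=np.hypot(*P.T);k=(rr>lo)&(rr<hi); th=np.arctan2(P[k,0],P[k,1]); return th
    tr=full(ang(red),12,50); tg=full(ang(gr),25,46)
    mean=lambda t: np.arctan2(np.sin(t).mean(),np.cos(t).mean())
    print('pointer',round(mean(tr),3),'green mid',round(mean(tg),3),'ext',tg.min().round(2),tg.max().round(2),'n',len(tr),len(tg))
    if fn: cv2.imwrite('pics/'+fn,cv2.resize(a[150:262,250:360,::-1],None,fx=4,fy=4,interpolation=2))
E
python3 - <<'E'
from h import *
f=grab('scene'); dial(f,'d0.png'); g=grab('side')
def circ(F,box,z):
    pass
E
```

```text
pointer -0.033 green mid 2.273 ext 1.78 2.78 n 13 73
```

View pics/d0.png

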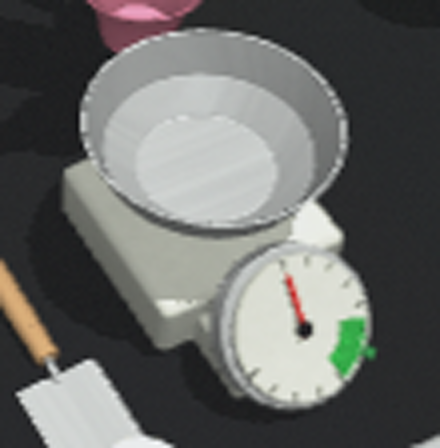

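Run:
```python
from h import *
f=grab('scene')
pts=[onz(f,250+x/4,150+y/4,147)[:2] for x,y in [(80,120),(348,128),(205,30),(120,55),(310,70),(225,229),(110,183),(325,180)]]
P=np.array(pts);A=np.c_[2*P,np.ones(len(P))];s=np.linalg.lstsq(A,(P**2).sum(1),rcond=None)[0];print('bowl scene',s[:2],np.sqrt(s[2]+s[0]**2+s[1]**2))
plan([445,-154,150],toolR(-7.5,45,-1)); gp()
```

```text
bowl scene [572.43157227 155.59294018] 93.71898425856142
shift cm [  1.13 -23.69 -11.07] rot [ 1.558 -0.206  0.008] |deg| 90.0
t 1.8 tcp [435.5  96.2 247.3] grasp [437.2 109.5 260.7] x [-0.09 -0.7  -0.71] y [-0.99  0.14 -0.  ] q [-28.2  19.9 -14.3 103.7  31.4  94.9  30.6] F [-0.4  0.2 -0.3] w 0.503
```

Request:
{"name": "send_rows", "arguments": {"moves": [[0.5, -5, 0, 0.18, -0.02, 0, 0.5], [0.5, -10, 0, 0.36, -0.05, 0, 0.5], [0.5, -15, 0, 0.54, -0.07, 0, 0.5], [0.5, -20, 0, 0.72, -0.1, 0, 0.5], [0.5, -25, 0, 0.9, -0.12, 0, 0.5]]}}

```text
clock: 2.42
position: [439.9, -142.8, 248.3]
tool_rot: [4.6, 86.1, 86.5]
contact_force: [1.2, -0.2, -0.0]
grip_width: 0.503
```

Run:
```python
from h import *
gp(); plan([440,-194,105],toolR(-7.5,45,-1))
```

```text
t 2.425 tcp [ 439.9 -142.8  248.3] grasp [ 439.8 -144.1  267.2] x [ 0.    0.07 -1.  ] y [-0.99  0.14  0.01] q [  9.5   3.3   6.3 110.7  -4.6  67.   99.5] F [ 1.2 -0.2 -0. ] w 0.503
shift cm [  0.19  -3.79 -15.67] rot [ 0.709 -0.102  0.008] |deg| 41.1
```

Request:
{"name": "send_rows", "arguments": {"moves": [[0, -1, -3, 0.18, -0.03, 0, 0.5], [0, -2, -6, 0.36, -0.05, 0, 0.5], [0.1, -3, -10, 0.54, -0.08, 0, 0.5], [0.2, -3.8, -14, 0.71, -0.1, 0.01, 0.5], [0.2, -3.8, -15, 0.71, -0.1, 0.01, 0.5]]}}

```text
clock: 3.05
position: [438.0, -183.3, 91.1]
tool_rot: [1.2, 44.8, 83.1]
contact_force: [-0.4, 0.9, 0.6]
grip_width: 0.498
```

Run:
```python
from h import *
gp(); plan([440,-194,105],toolR(-7.5,45,-1)); f=grab('scene','s2.png');g=grab('side','s3.png'); grab('wrist','w2.png')
for n,F,b in (('a',f,(140,130,260,290)),('b',g,(240,120,340,220))):
    cv2.imwrite(f'pics/z4{n}.png',cv2.resize(F['pixels'][b[1]:b[3],b[0]:b[2],::-1],None,fx=3.7,fy=3.7,interpolation=2))
```

```text
t 3.05 tcp [ 438.  -183.3   91.1] grasp [ 436.4 -196.7  104.4] x [ 0.09  0.7  -0.7 ] y [-0.99  0.14  0.02] q [ 33.6  33.2  10.4 108.  -41.6  76.2 149.8] F [-0.4  0.9  0.6] w 0.498
shift cm [0.38 0.26 0.05] rot [-0.006 -0.015  0.005] |deg| 1.0
```

View pics/z4a.png

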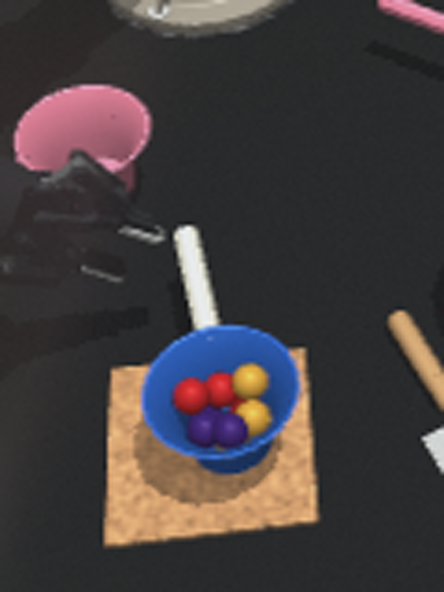

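View pics/z4b.png

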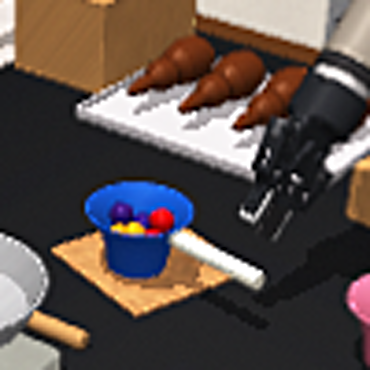

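View pics/w2.png

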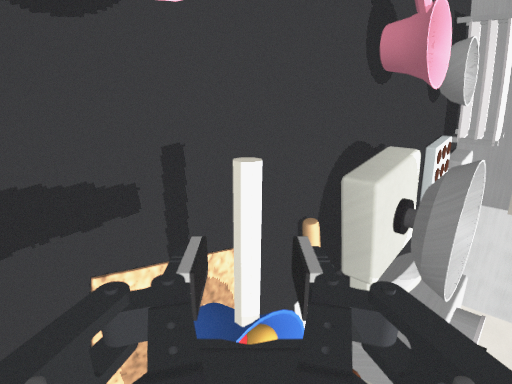

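Run:
```python
from h import *
w=grab('wrist'); f=grab('scene'); g=grab('side')
for P in ([445,-152,62],[405.5,-147,62],[520,-162,62]): print(P,proj(w,P).round(1),proj(f,P).round(1),proj(g,P).round(1))
for z in (52,56,62): print(onz(w,247.5,163,z).round(),onz(w,248,300,z).round())
# triangulate end of handle wrist x side; side px (240+255/3.7, 120+278/3.7); scene (140+186/3.7,130+235/3.7)
e=(248,164)
print(tri(w,e,g,(240+258/3.7,120+278/3.7)),tri(w,e,f,(140+186/3.7,130+233/3.7)))
plan([445,-152,62],toolR(-7.5,45,-1))
```

```text
[445, -152, 62] [238.7 214.4] [190.8 202.7] [302.  191.3]
[405.5, -147, 62] [238.  153.6] [188.5 193. ] [310.1 195.4]
[520, -162, 62] [239.4 311.7] [195.5 222.3] [287.3 183.8]
[ 418. -130.   52.] [ 527. -144.   52.]
[ 416. -134.   56.] [ 522. -147.   56.]
[ 414. -140.   62.] [ 516. -153.   62.]
(array([ 409.25012878, -144.50293961,   65.39185302]), np.float64(6.881307339545466)) (array([ 412.22213003, -142.91576619,   66.62772728]), np.float64(1.4066268929708585))
shift cm [ 0.31  4.17 -5.32] rot [ 0.003  0.004 -0.005] |deg| 0.4
```

Request:
{"name": "send_rows", "arguments": {"moves": [[0.3, 1, -1.5, 0, 0, 0, 0.5], [0.5, 2.3, -2.7, 0, 0, 0, 0.5], [0.6, 3.5, -4, 0, 0, 0, 0.5], [0.6, 4.6, -5.2, 0, 0, 0, 0.5], [0.6, 4.6, -5.2, 0, 0, 0, 0.5]]}}

```text
clock: 3.98
position: [448.7, -132.6, 48.7]
tool_rot: [-0.2, 45.0, 82.8]
contact_force: [1.0, -0.3, 0.2]
grip_width: 0.501
```

Run:
```python
from h import *
gp(); grab('wrist','w3.png')
```

```text
t 3.975 tcp [ 448.7 -132.6   48.7] grasp [ 447.  -145.9   62.2] x [ 0.09  0.7  -0.71] y [-0.99  0.12 -0.  ] q [ 30.9  34.9   7.8 112.6 -45.5  68.8 152.3] F [ 1.  -0.3  0.2] w 0.501
```

View pics/w3.png

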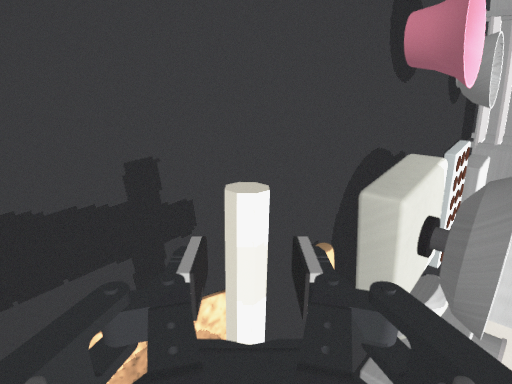

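The wrist view shows the handle midway between the pads (column 247, pads at 190 and 310) and parallel to them, so I'm closing.

Request:
{"name": "send_rows", "arguments": {"moves": [[0, 0, 0, 0, 0, 0, 0.35], [0, 0, 0, 0, 0, 0, 0.1], [0, 0, 0, 0, 0, 0, 0], [0, 0, 0, 0, 0, 0, 0], [0, 0, 0, 0, 0, 0, 0]]}}

```text
clock: 4.65
position: [449.3, -134.1, 49.1]
tool_rot: [-0.3, 45.1, 82.6]
contact_force: [0.2, -0.7, -1.7]
grip_width: 0.192
```

Run:
```python
from h import *
gp(); grab('wrist','w4.png')
```

```text
t 4.65 tcp [ 449.3 -134.1   49.1] grasp [ 447.6 -147.4   62.6] x [ 0.09  0.7  -0.71] y [-0.99  0.13 -0.  ] q [ 30.9  34.8   7.9 112.5 -45.5  68.8 152.2] F [ 0.2 -0.7 -1.7] w 0.192
```

View pics/w4.png

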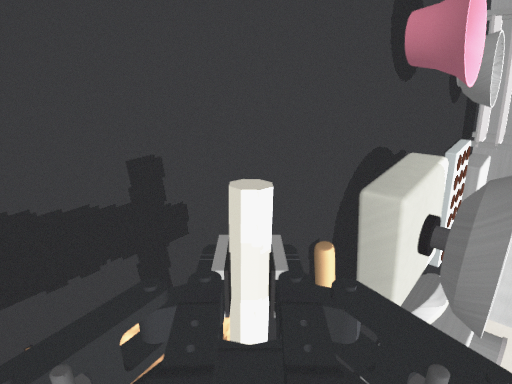

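Request:
{"name": "send_rows", "arguments": {"moves": [[0, 0, 0.8, 0, 0, 0, 0], [0, 0, 2.5, 0, 0, 0, 0], [0, 0, 5, 0, 0, 0, 0], [0, 0, 8, 0, 0, 0, 0], [0, 0, 11, 0, 0, 0, 0]]}}

```text
clock: 5.32
position: [448.9, -133.9, 161.0]
tool_rot: [-0.3, 45.1, 82.6]
contact_force: [0.7, -0.3, -3.9]
grip_width: 0.199
```

Request:
{"name": "send_rows", "arguments": {"moves": [[0, 0, 3, 0, 0, 0, 0], [0, 0, 5.5, 0, 0, 0, 0], [0, 0, 7.5, 0, 0, 0, 0], [0, 0, 8.5, 0, 0, 0, 0], [0, 0, 9, 0, 0, 0, 0]]}}

```text
clock: 5.95
position: [448.6, -133.8, 251.2]
tool_rot: [-0.3, 45.2, 82.6]
contact_force: [-0.9, -0.5, -3.3]
grip_width: 0.195
```

Run:
```python
from h import *
gp(); f=grab('scene','s5.png'); grab('side','s6.png')
```

```text
t 5.95 tcp [ 448.6 -133.8  251.2] grasp [ 446.9 -147.1  264.7] x [ 0.09  0.7  -0.71] y [-0.99  0.12 -0.  ] q [ 28.6  18.   10.3 106.  -40.1  85.9 136. ] F [-0.9 -0.5 -3.3] w 0.195
```

View pics/s5.png

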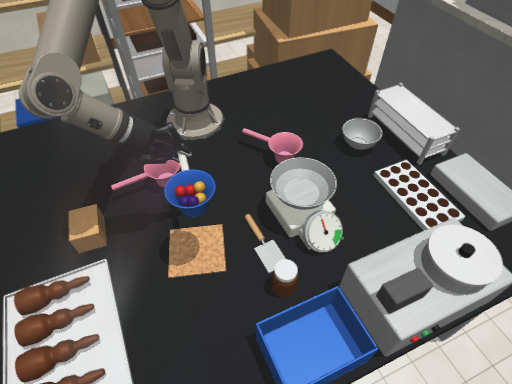

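View pics/s6.png

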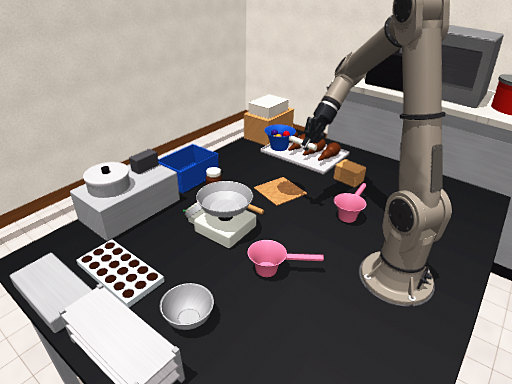

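Request:
{"name": "send_rows", "arguments": {"moves": [[0, 1, 0, 0, 0, 0, 0], [-0.2, 3.5, 0, 0, 0, 0, 0], [-0.4, 7, 0, 0, 0, 0, 0], [-0.6, 10.5, 0, 0, 0, 0, 0], [-0.8, 14, 0, 0, 0, 0, 0]]}}

```text
clock: 6.68
position: [439.9, 8.3, 250.3]
tool_rot: [-0.1, 45.1, 82.8]
contact_force: [1.1, 0.4, -2.9]
grip_width: 0.193
```

Request:
{"name": "send_rows", "arguments": {"moves": [[-0.1, 3.5, 0, 0, 0, 0, 0], [-0.2, 6.5, 0, 0, 0, 0, 0], [-0.3, 9, 0, 0, 0, 0, 0], [-0.4, 10.7, 0, 0, 0, 0, 0], [-0.4, 11.5, -0.5, 0, 0, 0, 0]]}}

```text
clock: 7.3
position: [435.9, 124.1, 245.3]
tool_rot: [-0.1, 45.1, 82.8]
contact_force: [0.5, -0.3, -3.1]
grip_width: 0.201
```

Run:
```python
from h import *
gp(); f=grab('scene','s7.png'); grab('side','s8.png')
plan([435,108,235],toolR(-7.5,15,-1))
```

```text
t 7.3 tcp [435.9 124.1 245.3] grasp [434.2 110.8 258.7] x [ 0.09  0.7  -0.71] y [-0.99  0.12 -0.  ] q [ 11.3   4.7  -1.8 123.1 -50.6  65.6 120.1] F [ 0.5 -0.3 -3.1] w 0.201
shift cm [ 0.03 -1.08 -2.79] rot [-0.518  0.066 -0.007] |deg| 29.9
```

View pics/s7.png

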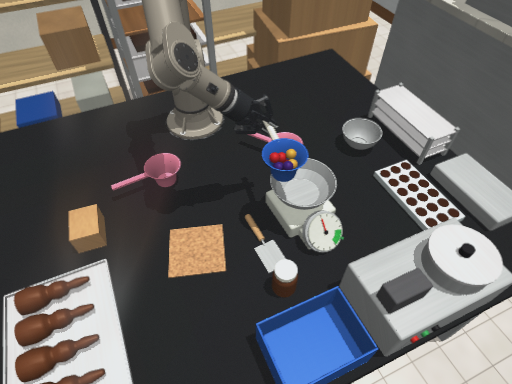

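View pics/s8.png

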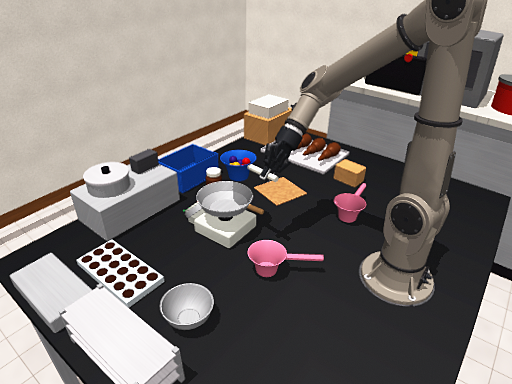

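Request:
{"name": "send_rows", "arguments": {"moves": [[0, -0.1, -0.5, -0.1, 0.013, 0, 0], [0, -0.35, -1.1, -0.21, 0.026, 0, 0], [0, -0.6, -1.7, -0.31, 0.04, 0, 0], [0, -0.8, -2.2, -0.42, 0.053, -0.005, 0], [0, -1.1, -2.8, -0.52, 0.066, -0.007, 0]]}}

```text
clock: 8.02
position: [435.5, 111.9, 216.7]
tool_rot: [0.1, 75.3, 82.4]
contact_force: [-0.4, -0.4, -2.1]
grip_width: 0.197
```

```bash
cat >> h.py <<'E'
def tilt():
    R,p,s=pose(); d=R[:,0]; cx=-R[:,1]
    return 45-np.degrees(np.arctan2(d[1],-d[2]))
def look(k):
    f=grab('scene');g=grab('side'); dial(f)
    a=cv2.resize(f['pixels'][120:260,235:355,::-1],(480,560),interpolation=2)
    b=cv2.resize(g['pixels'][130:235,185:265,::-1],(320,420),interpolation=2)
    im=np.zeros((560,800,3),np.uint8); im[:,:480]=a; im[:420,480:]=b; cv2.imwrite(f'pics/p{k}.png',im)
E
python3 - <<'E'
from h import *
gp(); print(tilt()); plan([435,110,235],toolR(-7.5,-3,-1)); look(1)
E
```

```text
t 8.025 tcp [435.5 111.9 216.7] grasp [434.9 107.1 235. ] x [ 0.03  0.25 -0.97] y [-0.99  0.13  0.  ] q [ 1.000e-01  1.100e+00 -9.600e+00  1.185e+02 -1.660e+01  5.710e+01
  8.150e+01] F [-0.4 -0.4 -2.1] w 0.197
30.4042139397656
shift cm [-0.07 -0.29 -0.06] rot [-0.307  0.04   0.002] |deg| 17.7
pointer -0.033 green mid 2.273 ext 1.78 2.78 n 13 73
```

View pics/p1.png

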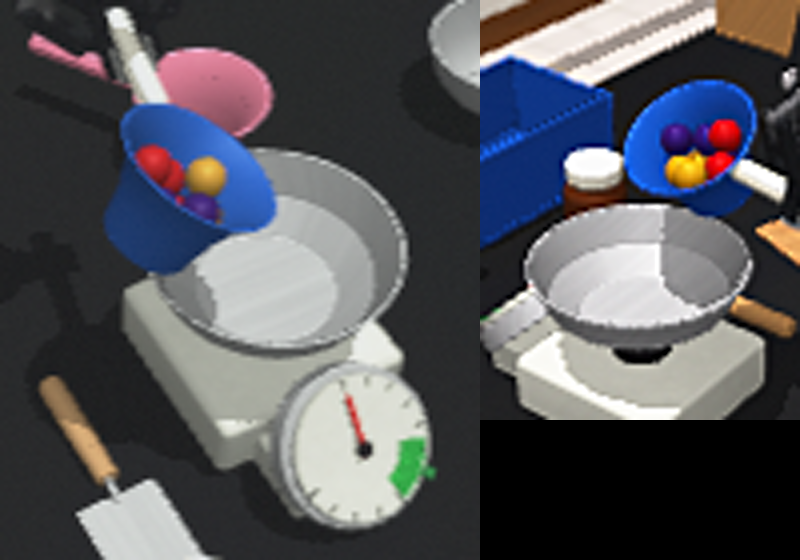

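The cup is tipped 30° above the bowl, and all the balls are still in it. I'll tip on to 48°.

Request:
{"name": "send_rows", "arguments": {"moves": [[0, -0.1, 0, -0.06, 0.008, 0, 0], [0, -0.15, 0, -0.12, 0.016, 0, 0], [0, -0.2, -0.1, -0.19, 0.024, 0, 0], [0, -0.25, -0.1, -0.25, 0.032, 0, 0], [-0.1, -0.3, -0.1, -0.31, 0.04, 0, 0]]}}

```text
clock: 8.75
position: [434.1, 110.2, 215.5]
tool_rot: [176.4, 87.0, -101.1]
contact_force: [-0.1, 0.4, -3.8]
grip_width: 0.188
```

Run:
```python
from h import *
gp(); print(tilt()); plan([435,110,235],toolR(-7.5,-9,-1)); look(2)
```

```text
t 8.75 tcp [434.1 110.2 215.5] grasp [434.3 111.2 234.5] x [-0.01 -0.05 -1.  ] y [-0.99  0.13  0.  ] q [ -7.4   4.  -14.9 114.2   3.9  63.6  58.4] F [-0.1  0.4 -3.8] w 0.188
47.933319148595494
shift cm [ 0.05 -0.32  0.08] rot [-0.105  0.01   0.   ] |deg| 6.0
pointer -0.033 green mid 2.273 ext 1.78 2.78 n 13 73
```

View pics/p2.png

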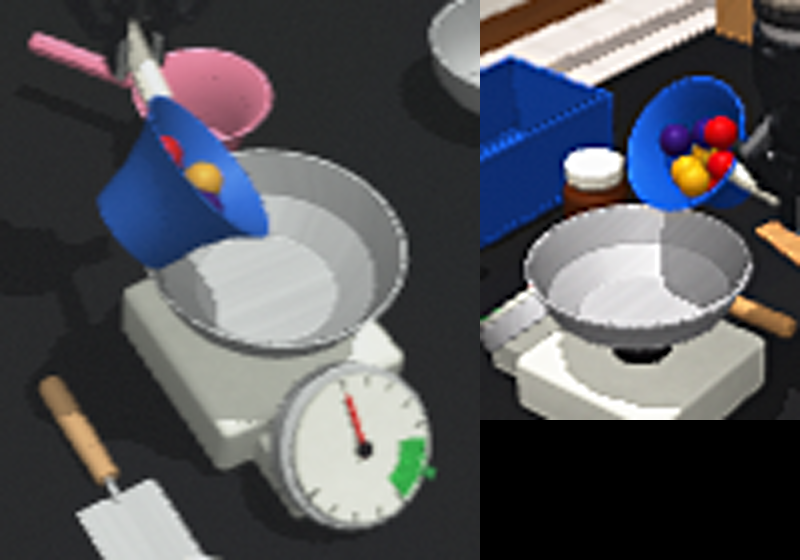

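Request:
{"name": "send_rows", "arguments": {"moves": [[0, -0.05, 0, -0.03, 0.003, 0, 0], [0, -0.1, 0, -0.06, 0.006, 0, 0], [0, -0.2, 0, -0.1, 0.01, 0, 0], [0, -0.2, 0, -0.1, 0.01, 0, 0]]}}

```text
clock: 9.35
position: [434.1, 110.7, 215.3]
tool_rot: [179.6, 81.4, -97.6]
contact_force: [0.5, 0.8, -2.9]
grip_width: 0.196
```

Run:
```python
from h import *
gp(); print(tilt()); plan([435,111,235],toolR(-7.5,-12,-1)); look(3)
```

```text
t 9.35 tcp [434.1 110.7 215.3] grasp [434.5 113.5 234. ] x [-0.02 -0.15 -0.99] y [-0.99  0.13  0.  ] q [-10.    5.7 -16.2 112.9   9.5  66.7  52.4] F [ 0.5  0.8 -2.9] w 0.196
53.516194967536705
shift cm [ 0.04 -0.36  0.12] rot [-0.059  0.007 -0.005] |deg| 3.4
pointer -0.033 green mid 2.273 ext 1.78 2.78 n 13 73
```

View pics/p3.png

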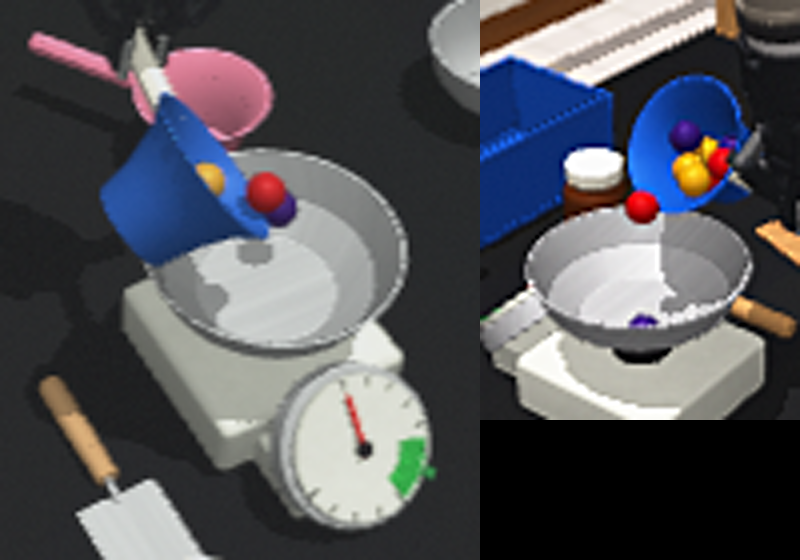

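Two balls (red and purple) are in the air over the bowl. I'll hold here to let them settle.

Request:
{"name": "send_rows", "arguments": {"moves": [[0, 0, 0, 0, 0, 0, 0], [0, 0, 0, 0, 0, 0, 0], [0, 0, 0, 0, 0, 0, 0], [0, 0, 0, 0, 0, 0, 0], [0, 0, 0, 0, 0, 0, 0]]}}

```text
clock: 10.07
position: [434.1, 110.0, 215.4]
tool_rot: [179.8, 81.4, -97.5]
contact_force: [-0.8, 0.1, -2.5]
grip_width: 0.198
```

Run:
```python
from h import *
gp(); print(tilt()); plan([435,113,235],toolR(-7.5,-12,-1)); look(4)
```

```text
t 10.075 tcp [434.1 110.  215.4] grasp [434.5 112.8 234.2] x [-0.02 -0.15 -0.99] y [-0.99  0.13  0.  ] q [-10.    5.7 -16.2 112.9   9.5  66.7  52.4] F [-0.8  0.1 -2.5] w 0.198
53.51998276515706
shift cm [ 0.03 -0.09  0.1 ] rot [-0.059  0.007 -0.004] |deg| 3.4
pointer 0.668 green mid 2.273 ext 1.78 2.78 n 8 73
```

View pics/p4.png

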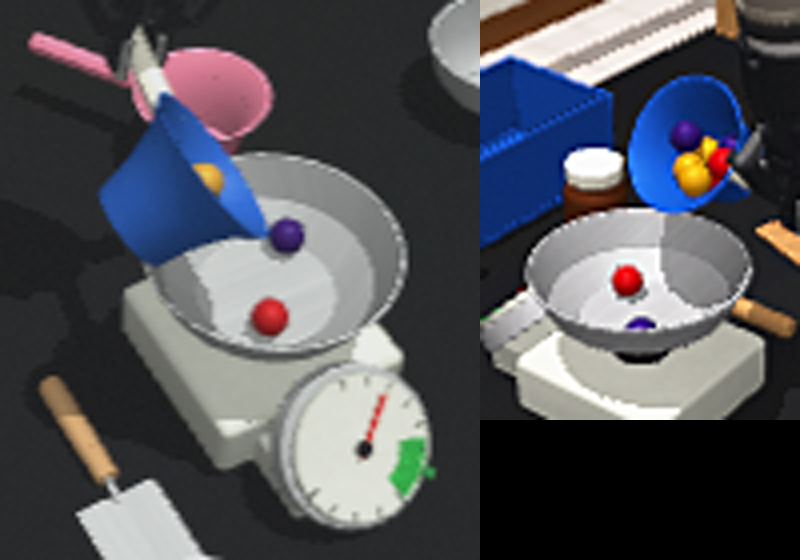

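Request:
{"name": "send_rows", "arguments": {"moves": [[0, -0.1, 0, -0.03, 0.003, 0, 0], [0, -0.1, 0.1, -0.06, 0.007, 0, 0], [0, -0.1, 0.1, -0.06, 0.007, 0, 0], [0, -0.1, 0.1, -0.06, 0.007, 0, 0], [0, -0.1, 0.1, -0.06, 0.007, 0, 0]]}}

```text
clock: 10.8
position: [434.1, 108.8, 216.4]
tool_rot: [-180.0, 77.9, -97.3]
contact_force: [-1.2, 0.3, -2.4]
grip_width: 0.196
```

Run:
```python
from h import *
gp(); print(tilt()); plan([435,114,235],toolR(-7.5,-15,-1)); look(5)
```

```text
t 10.8 tcp [434.1 108.8 216.4] grasp [434.6 112.7 235. ] x [-0.03 -0.21 -0.98] y [-0.99  0.13 -0.  ] q [-11.6   6.8 -16.8 112.   12.6  69.   49. ] F [-1.2  0.3 -2.4] w 0.196
56.965551863079625
shift cm [0.02 0.04 0.02] rot [-0.051  0.007 -0.003] |deg| 2.9
pointer 0.668 green mid 2.273 ext 1.78 2.78 n 8 73
```

View pics/p5.png

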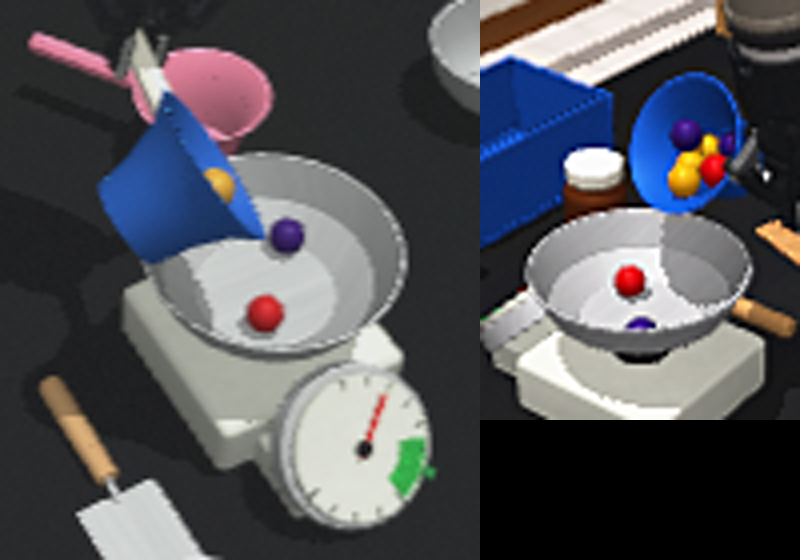

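Request:
{"name": "send_rows", "arguments": {"moves": [[0, 0, 0, -0.03, 0.003, 0, 0], [0, 0.05, 0, -0.055, 0.007, 0, 0], [0, 0.05, 0, -0.055, 0.007, 0, 0], [0, 0.05, 0, -0.055, 0.007, 0, 0], [0, 0.05, 0, -0.055, 0.007, 0, 0]]}}

```text
clock: 11.52
position: [434.2, 109.0, 216.4]
tool_rot: [-179.9, 74.8, -97.3]
contact_force: [-0.2, -0.1, -1.4]
grip_width: 0.197
```

Run:
```python
from h import *
gp(); print(tilt()); plan([435,115,235],toolR(-7.5,-18,-1)); look(6)
```

```text
t 11.525 tcp [434.2 109.  216.4] grasp [434.8 114.  234.8] x [-0.03 -0.26 -0.96] y [-0.99  0.13 -0.  ] q [-13.1   8.1 -17.3 111.2  15.2  71.2  46. ] F [-0.2 -0.1 -1.4] w 0.197
60.11865076122362
shift cm [0.01 0.01 0.05] rot [-0.048  0.007 -0.003] |deg| 2.8
pointer 0.668 green mid 2.273 ext 1.78 2.78 n 8 73
```

View pics/p6.png

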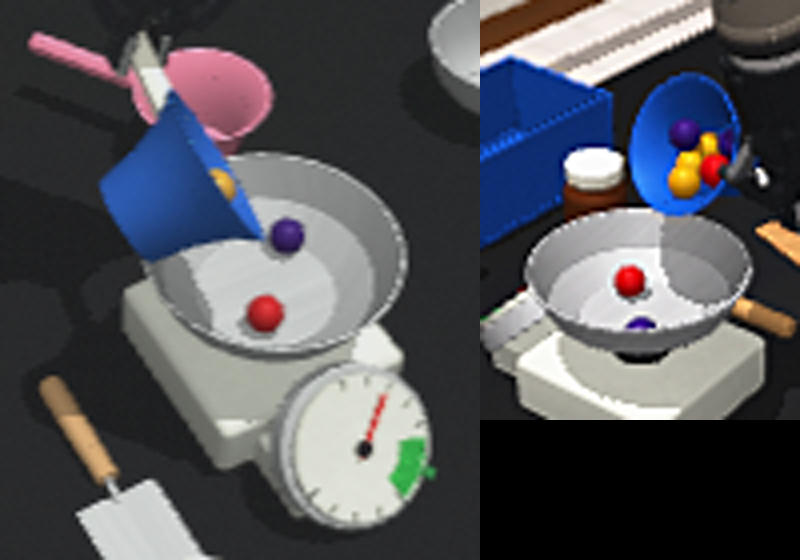

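Request:
{"name": "send_rows", "arguments": {"moves": [[0, 0, 0, -0.03, 0.003, 0, 0], [0, 0, 0.05, -0.052, 0.007, 0, 0], [0, 0, 0.05, -0.052, 0.007, 0, 0], [0, 0, 0.05, -0.052, 0.007, 0, 0], [0, 0, 0.05, -0.052, 0.007, 0, 0]]}}

```text
clock: 12.25
position: [434.2, 108.9, 217.0]
tool_rot: [-180.0, 71.8, -97.3]
contact_force: [0.5, -0.4, -1.7]
grip_width: 0.195
```

Run:
```python
from h import *
gp(); print(tilt()); plan([435,116,235],toolR(-7.5,-21,-1)); look(7)
```

```text
t 12.25 tcp [434.2 108.9 217. ] grasp [434.9 114.8 235.1] x [-0.04 -0.31 -0.95] y [-0.99  0.13 -0.  ] q [-14.5   9.3 -17.7 110.5  17.5  73.4  43.4] F [ 0.5 -0.4 -1.7] w 0.195
63.101922196729745
shift cm [-0.01  0.04  0.02] rot [-0.048  0.006 -0.002] |deg| 2.8
pointer 0.668 green mid 2.273 ext 1.78 2.78 n 8 73
```

View pics/p7.png

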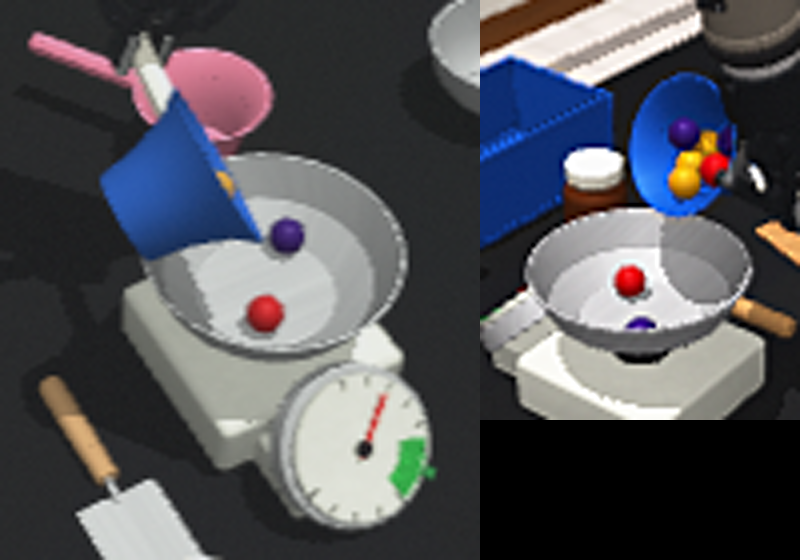

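Request:
{"name": "send_rows", "arguments": {"moves": [[0, 0, 0, -0.03, 0.003, 0, 0], [0, 0.05, 0, -0.052, 0.007, 0, 0], [0, 0.05, 0, -0.052, 0.007, 0, 0], [0, 0.05, 0, -0.052, 0.007, 0, 0], [0, 0.05, 0, -0.052, 0.007, 0, 0]]}}

```text
clock: 12.98
position: [434.2, 109.2, 217.1]
tool_rot: [-180.0, 68.8, -97.4]
contact_force: [-0.1, 0.5, -2.5]
grip_width: 0.198
```

Run:
```python
from h import *
gp(); print(tilt()); plan([435,118,235],toolR(-7.5,-24,-1)); look(8)
```

```text
t 12.975 tcp [434.2 109.2 217.1] grasp [435.1 116.  234.8] x [-0.05 -0.36 -0.93] y [-0.99  0.13 -0.  ] q [-15.9  10.6 -18.1 109.7  19.7  75.6  41. ] F [-0.1  0.5 -2.5] w 0.198
66.08925371069284
shift cm [-0.02  0.11  0.06] rot [-0.048  0.006 -0.002] |deg| 2.8
pointer 0.668 green mid 2.273 ext 1.78 2.78 n 8 73
```

View pics/p8.png

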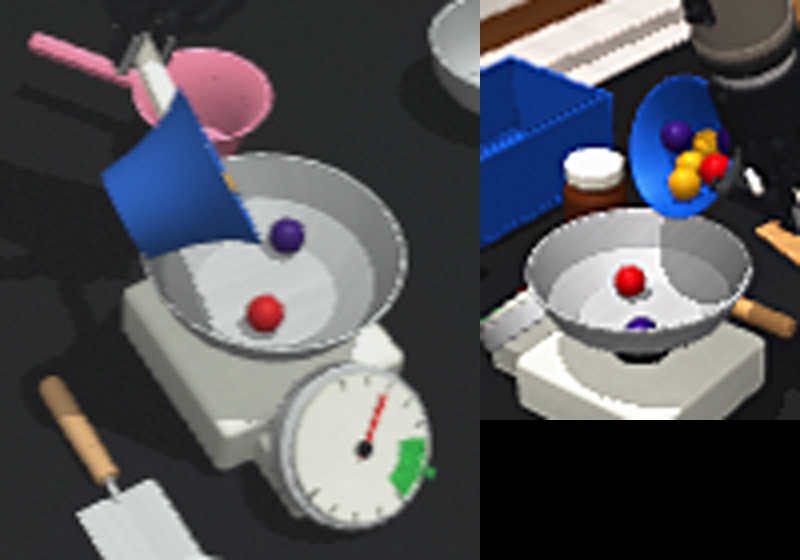

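Request:
{"name": "send_rows", "arguments": {"moves": [[0, 0, 0, -0.025, 0.003, 0, 0], [0, 0.1, 0.05, -0.05, 0.006, 0, 0], [0, 0.1, 0.05, -0.05, 0.006, 0, 0], [0, 0.1, 0.05, -0.05, 0.006, 0, 0], [0, 0.1, 0.05, -0.05, 0.006, 0, 0]]}}

```text
clock: 13.7
position: [434.2, 110.1, 217.7]
tool_rot: [-179.9, 65.9, -97.3]
contact_force: [1.2, 0.1, -3.1]
grip_width: 0.195
```

Run:
```python
from h import *
gp(); print(tilt()); plan([435,120,235],toolR(-7.5,-26.5,-1)); look(9)
```

```text
t 13.7 tcp [434.2 110.1 217.7] grasp [435.2 117.8 235. ] x [-0.05 -0.41 -0.91] y [-0.99  0.13 -0.  ] q [-17.4  12.  -18.3 108.9  21.6  77.9  38.7] F [ 1.2  0.1 -3.1] w 0.195
68.95982351240434
shift cm [-0.03  0.15  0.03] rot [-0.041  0.006 -0.002] |deg| 2.4
pointer 1.53 green mid 2.273 ext 1.78 2.78 n 13 73
```

View pics/p9.png

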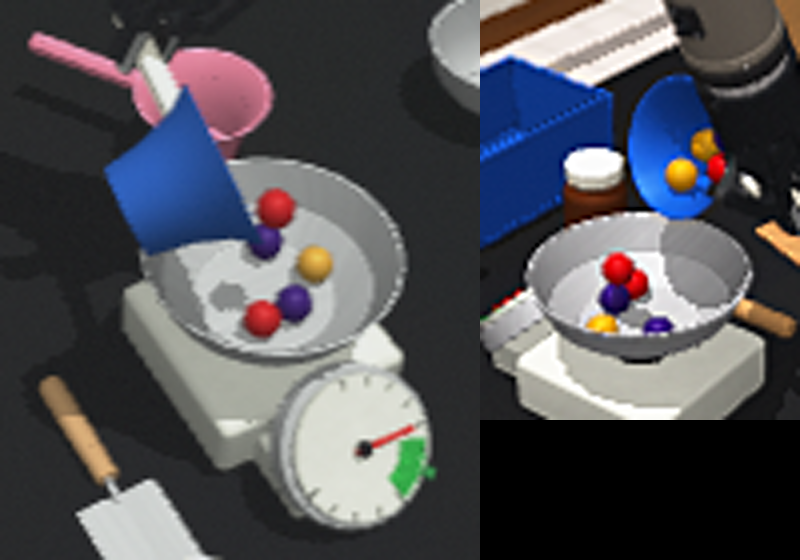

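Five balls are in the bowl now, and the pointer is still moving. I'll hold.

Request:
{"name": "send_rows", "arguments": {"moves": [[0, 0, 0, 0, 0, 0, 0], [0, 0, 0, 0, 0, 0, 0], [0, 0, 0, 0, 0, 0, 0], [0, 0, 0, 0, 0, 0, 0], [0, 0, 0, 0, 0, 0, 0]]}}

```text
clock: 14.42
position: [434.3, 110.0, 217.7]
tool_rot: [-179.9, 65.9, -97.3]
contact_force: [0.3, 0.1, -0.4]
grip_width: 0.197
```

Run:
```python
from h import *
gp(); print(tilt()); plan([435,120,235],toolR(-7.5,-26.5,-1)); look(10)
```

```text
t 14.425 tcp [434.3 110.  217.7] grasp [435.2 117.7 235.1] x [-0.05 -0.41 -0.91] y [-0.99  0.13 -0.  ] q [-17.4  12.  -18.3 108.9  21.6  77.9  38.7] F [ 0.3  0.1 -0.4] w 0.197
68.95648308032717
shift cm [-0.04  0.16  0.02] rot [-0.041  0.006 -0.002] |deg| 2.4
pointer 1.716 green mid 2.293 ext 1.83 2.78 n 13 70
```

View pics/p10.png

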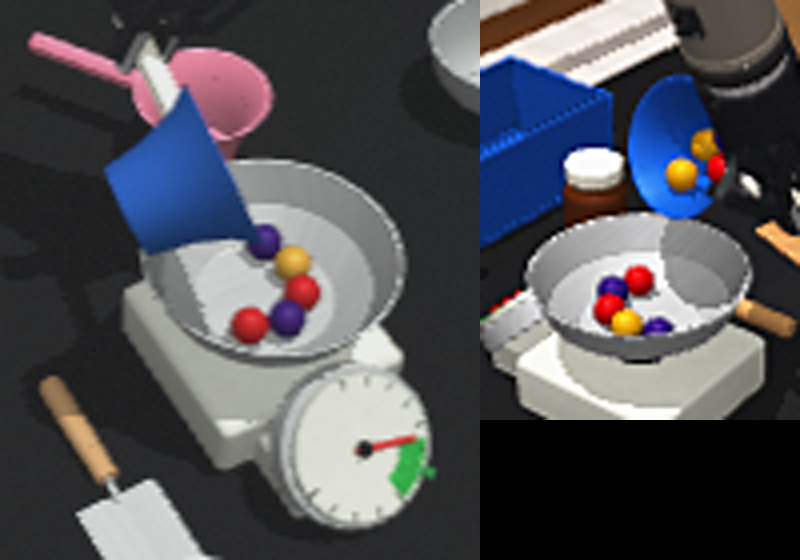

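The pointer settled at 1.72, just below the green field (1.78 to 2.78). One or two more balls would be fine.

Request:
{"name": "send_rows", "arguments": {"moves": [[0, 0.1, 0, -0.02, 0.003, 0, 0], [0, 0.1, 0, -0.035, 0.005, 0, 0], [0, 0.1, 0, -0.035, 0.005, 0, 0], [0, 0.1, 0, -0.035, 0.005, 0, 0], [0, 0.1, 0, -0.035, 0.005, 0, 0]]}}

```text
clock: 15.15
position: [434.3, 110.9, 217.8]
tool_rot: [-179.9, 63.8, -97.3]
contact_force: [-0.0, -0.2, -1.3]
grip_width: 0.196
```

Run:
```python
from h import *
gp(); print(tilt()); plan([435,121,235],toolR(-7.5,-28.5,-1)); look(11)
```

```text
t 15.15 tcp [434.3 110.9 217.8] grasp [435.4 119.2 234.8] x [-0.06 -0.44 -0.9 ] y [-0.99  0.13 -0.  ] q [-18.4  13.  -18.5 108.4  22.8  79.4  37.2] F [-0.  -0.2 -1.3] w 0.196
70.96965061390962
shift cm [-0.05  0.11  0.06] rot [-0.04   0.006 -0.002] |deg| 2.3
pointer 1.723 green mid 2.293 ext 1.83 2.78 n 14 70
```

View pics/p11.png

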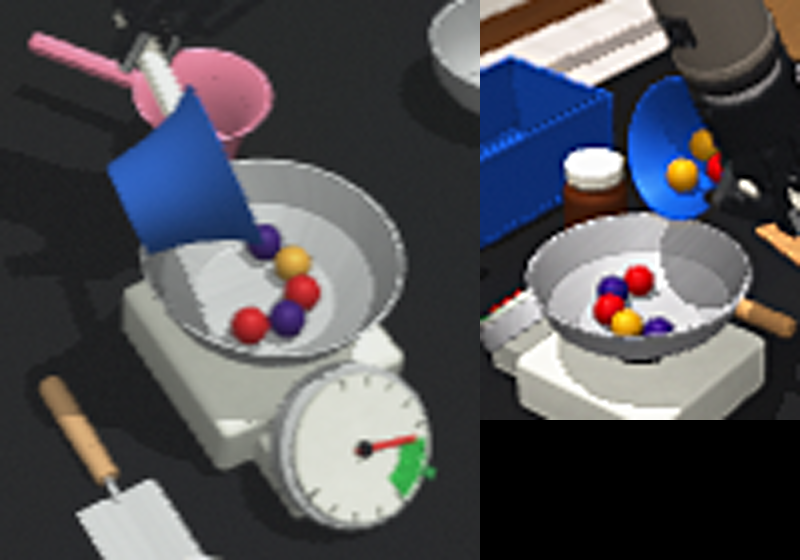

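Request:
{"name": "send_rows", "arguments": {"moves": [[0, 0, 0, -0.02, 0.003, 0, 0], [0, 0.1, 0, -0.04, 0.005, 0, 0], [0, 0.1, 0, -0.04, 0.005, 0, 0], [0, 0.1, 0, -0.04, 0.005, 0, 0], [0, 0.1, 0, -0.04, 0.005, 0, 0]]}}

```text
clock: 15.88
position: [434.3, 111.8, 217.8]
tool_rot: [-179.9, 61.5, -97.3]
contact_force: [-0.0, 0.3, -1.7]
grip_width: 0.195
```

Run:
```python
from h import *
gp(); print(tilt()); plan([435,122,235],toolR(-7.5,-30.5,-1)); look(12)
```

```text
t 15.875 tcp [434.3 111.8 217.8] grasp [435.5 120.8 234.5] x [-0.06 -0.47 -0.88] y [-0.99  0.13 -0.  ] q [-19.5  14.2 -18.6 107.8  24.2  81.2  35.6] F [-0.   0.3 -1.7] w 0.195
73.26555760270584
shift cm [-0.06  0.06  0.08] rot [-0.035  0.005 -0.001] |deg| 2.0
pointer 1.723 green mid 2.293 ext 1.83 2.78 n 14 70
```

View pics/p12.png

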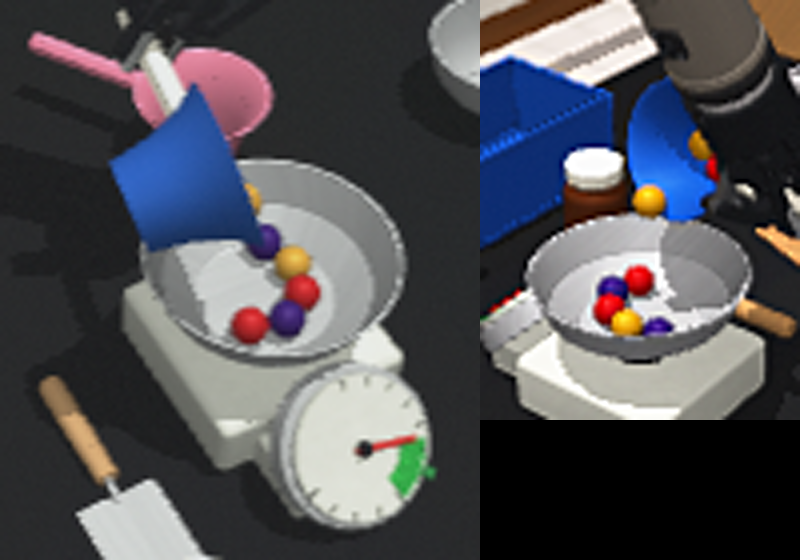

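One gold ball is falling, so I'll hold.

Request:
{"name": "send_rows", "arguments": {"moves": [[0, 0, 0, 0, 0, 0, 0], [0, 0, 0, 0, 0, 0, 0], [0, 0, 0, 0, 0, 0, 0], [0, 0, 0, 0, 0, 0, 0], [0, 0, 0, 0, 0, 0, 0]]}}

```text
clock: 16.6
position: [434.3, 111.8, 217.9]
tool_rot: [-179.9, 61.5, -97.3]
contact_force: [-0.3, 0.0, -2.3]
grip_width: 0.194
```

Run:
```python
from h import *
gp(); print(tilt()); plan([435,114,240],toolR(-7.5,-3,-1)); look(13)
```

```text
t 16.6 tcp [434.3 111.8 217.9] grasp [435.5 120.8 234.6] x [-0.06 -0.47 -0.88] y [-0.99  0.13 -0.  ] q [-19.5  14.1 -18.6 107.8  24.2  81.2  35.6] F [-0.3  0.  -2.3] w 0.194
73.26590753058478
shift cm [0.06 0.12 0.32] rot [ 0.441 -0.057 -0.001] |deg| 25.5
pointer 2.036 green mid 2.301 ext 1.78 2.78 n 10 64
```

View pics/p13.png

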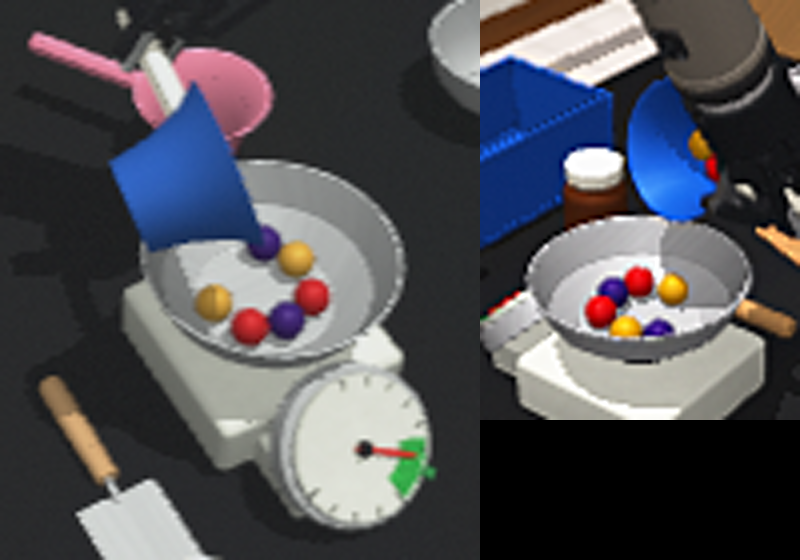

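The pointer settled at 2.04, inside the green field (middle about 2.28) with six balls in the bowl. Now I'll tip the cup back upright.

Request:
{"name": "send_rows", "arguments": {"moves": [[0, 0, 0.1, 0.05, -0.007, 0, 0], [0, 0, 0.1, 0.14, -0.018, 0, 0], [0, 0.1, 0.2, 0.24, -0.03, 0, 0], [0, 0.1, 0.3, 0.34, -0.044, 0, 0], [0, 0.1, 0.5, 0.44, -0.057, 0, 0]]}}

```text
clock: 17.32
position: [434.3, 112.0, 223.6]
tool_rot: [-177.6, 87.2, -95.1]
contact_force: [0.8, 0.0, -2.3]
grip_width: 0.197
```

Run:
```python
from h import *
gp(); print(tilt()); plan([435,105,260],toolR(-7.5,22,-1)); look(14)
```

```text
t 17.325 tcp [434.3 112.  223.6] grasp [434.4 113.  242.6] x [-0.   -0.05 -1.  ] y [-0.99  0.13 -0.  ] q [ -6.9   3.4 -15.5 113.7   3.8  64.3  58.4] F [ 0.8  0.  -2.3] w 0.197
47.82583344547318
shift cm [0.17 0.   1.88] rot [ 0.43  -0.055  0.   ] |deg| 24.8
pointer 2.036 green mid 2.296 ext 1.78 2.78 n 10 65
```

View pics/p14.png

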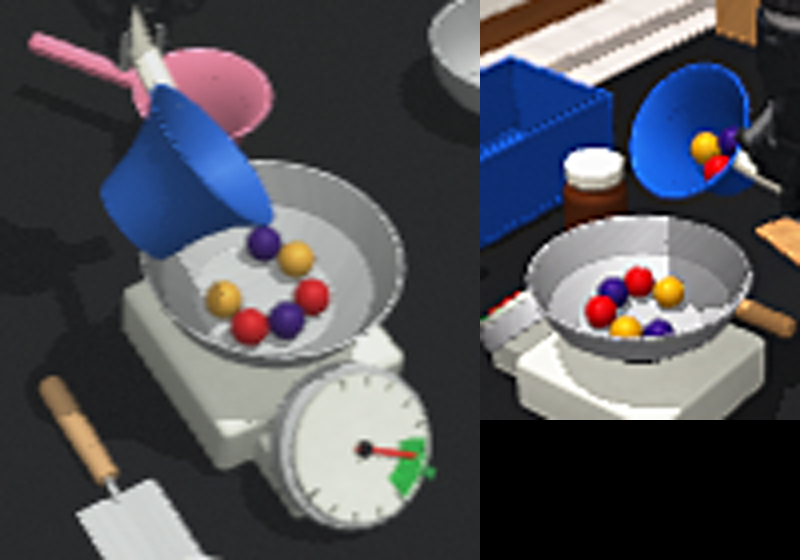

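Three balls remain in the cup (gold, purple and red) and six are in the bowl. I'll keep righting the cup.

Request:
{"name": "send_rows", "arguments": {"moves": [[0, 0, 0.4, 0.08, -0.01, 0, 0], [0, 0, 0.8, 0.17, -0.022, 0, 0], [0.1, 0, 1.2, 0.26, -0.033, 0, 0], [0.1, 0, 1.6, 0.35, -0.045, 0, 0], [0.2, 0, 1.9, 0.43, -0.055, 0, 0]]}}

```text
clock: 18.05
position: [435.9, 109.1, 242.9]
tool_rot: [0.3, 68.2, 82.5]
contact_force: [-0.8, -0.5, -1.7]
grip_width: 0.197
```

Run:
```python
from h import *
gp(); print(tilt()); plan([437,95,265],toolR(-7.5,44.7,-1))
```

```text
t 18.05 tcp [435.9 109.1 242.9] grasp [435.  102.1 260.5] x [ 0.05  0.37 -0.93] y [-0.99  0.14  0.  ] q [  3.4  -0.3  -7.1 118.1 -24.9  60.2  90.6] F [-0.8 -0.5 -1.7] w 0.197
23.358087435229525
shift cm [ 0.28 -0.09  0.86] rot [ 0.396 -0.055  0.004] |deg| 22.9
```

Request:
{"name": "send_rows", "arguments": {"moves": [[0, 0, 0.2, 0.08, -0.01, 0, 0], [0.1, 0, 0.4, 0.16, -0.022, 0, 0], [0.2, 0, 0.6, 0.24, -0.033, 0, 0], [0.2, 0, 0.8, 0.32, -0.045, 0, 0], [0.3, 0, 0.9, 0.4, -0.055, 0, 0]]}}

```text
clock: 18.68
position: [438.4, 109.4, 251.7]
tool_rot: [0.2, 45.0, 82.5]
contact_force: [-0.0, 0.3, -2.6]
grip_width: 0.196
```

Request:
{"name": "send_rows", "arguments": {"moves": [[0, -1, 0, 0, 0, 0, 0], [0.2, -3.5, 0, 0, 0, 0, 0], [0.3, -7, 0, 0, 0, 0, 0], [0.5, -10.5, 0, 0, 0, 0, 0], [0.6, -14, 0, 0, 0, 0, 0]]}}

```text
clock: 19.3
position: [444.8, -33.4, 252.0]
tool_rot: [0.1, 45.2, 82.5]
contact_force: [0.6, 0.1, -1.8]
grip_width: 0.198
```

Run:
```python
from h import *
gp(); print(tilt()); R,p,s=pose(); Rt=Ro.from_euler('xyz',[-.3,45.1,82.6],degrees=True).as_matrix(); plan([445,-160,150],Rt); look(15)
```

```text
t 19.3 tcp [444.8 -33.4 252. ] grasp [443.  -46.6 265.5] x [ 0.09  0.7  -0.71] y [-0.99  0.13  0.  ] q [ 21.2  11.4   7.7 114.3 -43.5  78.8 129.8] F [ 0.6  0.1 -1.8] w 0.198
0.4517064751483275
shift cm [  0.2  -11.33 -11.55] rot [ 0.001 -0.005  0.008] |deg| 0.5
pointer 2.036 green mid 2.296 ext 1.78 2.78 n 10 65
```

Request:
{"name": "send_rows", "arguments": {"moves": [[0, -3.5, 0, 0, 0, 0, 0], [0.1, -6.8, -1, 0, 0, 0, 0], [0.1, -9.5, -3.5, 0, 0, 0, 0], [0, -11.2, -6.5, 0, 0, 0, 0], [0, -11.4, -9.5, 0, 0, 0, 0]]}}

```text
clock: 20.02
position: [446.1, -153.4, 155.6]
tool_rot: [0.0, 45.6, 81.9]
contact_force: [0.9, 0.4, -1.5]
grip_width: 0.192
```

Run:
```python
from h import *
gp(); Rt=Ro.from_euler('xyz',[-.3,45.1,82.6],degrees=True).as_matrix(); plan([443,-162,70],Rt)
```

```text
t 20.025 tcp [ 446.1 -153.4  155.6] grasp [ 444.2 -166.6  169.1] x [ 0.1   0.69 -0.71] y [-0.99  0.14  0.  ] q [ 29.6  25.7  11.6 109.3 -41.8  78.6 144.3] F [ 0.9  0.4 -1.5] w 0.192
shift cm [-0.13  0.47 -9.9 ] rot [ 0.008 -0.005  0.017] |deg| 1.1
```

Request:
{"name": "send_rows", "arguments": {"moves": [[0, 0.2, -2, 0.004, 0, 0.01, 0], [0, 0.4, -4.5, 0.008, -0.005, 0.017, 0], [-0.1, 0.5, -7, 0.008, -0.005, 0.017, 0], [-0.1, 0.5, -8.6, 0.008, -0.005, 0.017, 0], [-0.1, 0.5, -9, 0.008, -0.005, 0.017, 0]]}}

```text
clock: 20.65
position: [445.1, -148.3, 65.0]
tool_rot: [-0.2, 45.1, 82.7]
contact_force: [-0.0, -0.3, -2.0]
grip_width: 0.201
```

Run:
```python
from h import *
gp(); Rt=Ro.from_euler('xyz',[-.3,45.1,82.6],degrees=True).as_matrix(); plan([443,-162,63],Rt)
f=grab('scene');g=grab('side')
im=np.zeros((560,800,3),np.uint8)
im[:,:400]=cv2.resize(f['pixels'][160:300,150:250,::-1],(400,560),interpolation=2); im[:400,400:]=cv2.resize(g['pixels'][140:220,245:325,::-1],(400,400),interpolation=2); cv2.imwrite('pics/q1.png',im)
```

```text
t 20.65 tcp [ 445.1 -148.3   65. ] grasp [ 443.4 -161.6   78.5] x [ 0.09  0.7  -0.71] y [-0.99  0.12 -0.  ] q [ 30.8  33.9   9.9 111.4 -44.6  71.5 152.1] F [-0.  -0.3 -2. ] w 0.201
shift cm [-0.03 -0.04 -1.55] rot [-0.001 -0.001 -0.001] |deg| 0.1
```

View pics/q1.png

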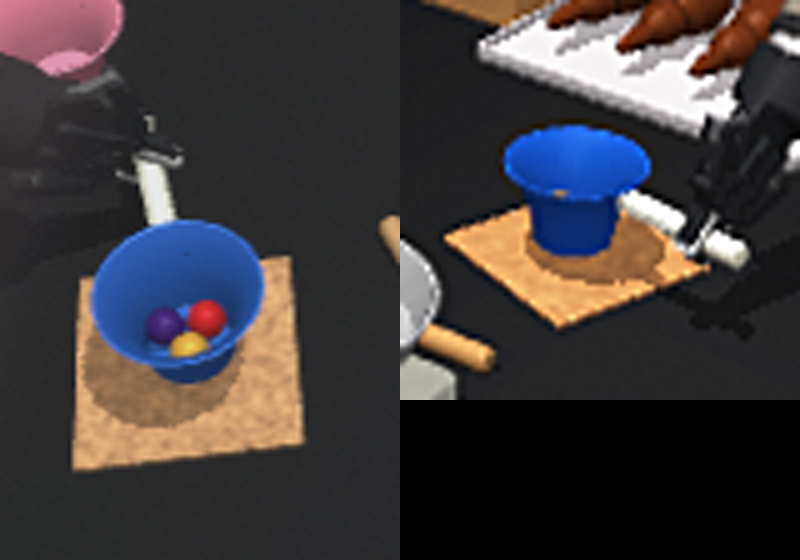

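Request:
{"name": "send_rows", "arguments": {"moves": [[0, 0, -0.5, 0, 0, 0, 0], [0, 0, -1, 0, 0, 0, 0], [0, 0, -1.3, 0, 0, 0, 0], [0, 0, -1.5, 0, 0, 0, 0], [0, 0, -1.5, 0, 0, 0, 0]]}}

```text
clock: 21.38
position: [445.3, -148.6, 50.6]
tool_rot: [-0.3, 45.1, 82.6]
contact_force: [0.9, 0.0, -1.1]
grip_width: 0.195
```

Run:
```python
from h import *
gp(); f=grab('scene');g=grab('side')
im=np.zeros((560,800,3),np.uint8)
im[:,:400]=cv2.resize(f['pixels'][160:300,150:250,::-1],(400,560),interpolation=2); im[:400,400:]=cv2.resize(g['pixels'][140:220,245:325,::-1],(400,400),interpolation=2); cv2.imwrite('pics/q2.png',im)
```

```text
t 21.375 tcp [ 445.3 -148.6   50.6] grasp [ 443.6 -161.9   64.1] x [ 0.09  0.7  -0.71] y [-0.99  0.12 -0.  ] q [ 31.   35.3   9.6 111.5 -45.1  70.4 153.2] F [ 0.9  0.  -1.1] w 0.195
```

View pics/q2.png

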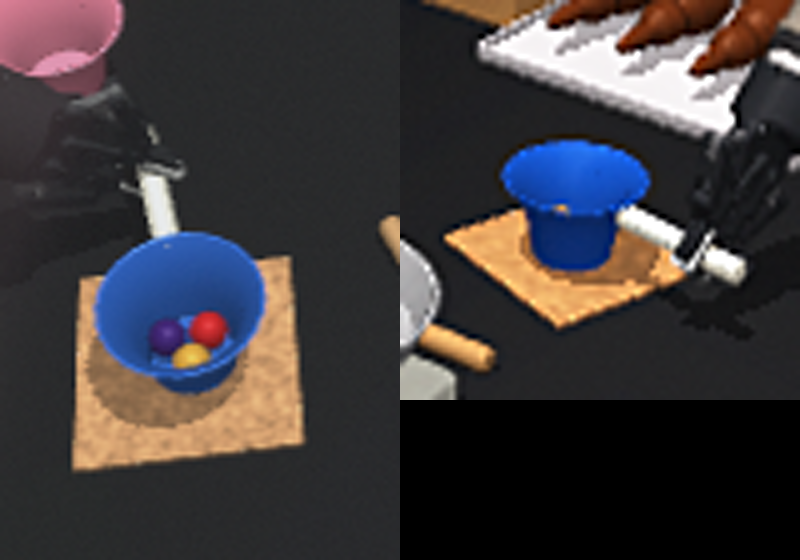

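Request:
{"name": "send_rows", "arguments": {"moves": [[0, 0, -0.08, 0, 0, 0, 0], [0, 0, -0.15, 0, 0, 0, 0], [0, 0, -0.2, 0, 0, 0, 0], [0, 0, -0.2, 0, 0, 0, 0]]}}

```text
clock: 21.98
position: [445.3, -148.4, 49.0]
tool_rot: [-0.3, 45.0, 82.6]
contact_force: [-0.6, 0.4, -0.5]
grip_width: 0.198
```

Run:
```python
from h import *
gp()
```

```text
t 21.975 tcp [ 445.3 -148.4   49. ] grasp [ 443.6 -161.7   62.5] x [ 0.09  0.7  -0.71] y [-0.99  0.12 -0.  ] q [ 31.   35.5   9.6 111.5 -45.2  70.3 153.4] F [-0.6  0.4 -0.5] w 0.198
```

Request:
{"name": "send_rows", "arguments": {"moves": [[0, 0, -0.08, 0, 0, 0, 0], [0, 0, -0.12, 0, 0, 0, 0], [0, 0, -0.12, 0, 0, 0, 0]]}}

```text
clock: 22.35
position: [445.1, -148.1, 48.2]
tool_rot: [-0.3, 45.0, 82.7]
contact_force: [-3.2, 0.6, 3.9]
grip_width: 0.197
```

Run:
```python
from h import *
gp()
```

```text
t 22.35 tcp [ 445.1 -148.1   48.2] grasp [ 443.3 -161.4   61.6] x [ 0.09  0.7  -0.71] y [-0.99  0.12 -0.  ] q [ 31.1  35.6   9.5 111.6 -45.2  70.3 153.5] F [-3.2  0.6  3.9] w 0.197
```

The vertical force rose to +3.9 N, so the foot is resting on the mat. I'm opening the gripper slowly.

Request:
{"name": "send_rows", "arguments": {"moves": [[0, 0, 0, 0, 0, 0, 0.24], [0, 0, 0, 0, 0, 0, 0.3], [0, 0, 0, 0, 0, 0, 0.4], [0, 0, 0, 0, 0, 0, 0.5], [0, 0, 0, 0, 0, 0, 0.5]]}}

```text
clock: 22.98
position: [445.1, -148.1, 48.1]
tool_rot: [-0.3, 45.0, 82.7]
contact_force: [-0.2, -0.1, -0.4]
grip_width: 0.498
```

Run:
```python
from h import *
gp(); grab('wrist','w9.png')
```

```text
t 22.975 tcp [ 445.1 -148.1   48.1] grasp [ 443.4 -161.4   61.6] x [ 0.09  0.7  -0.71] y [-0.99  0.12 -0.  ] q [ 31.1  35.6   9.5 111.6 -45.2  70.3 153.5] F [-0.2 -0.1 -0.4] w 0.498
```

View pics/w9.png

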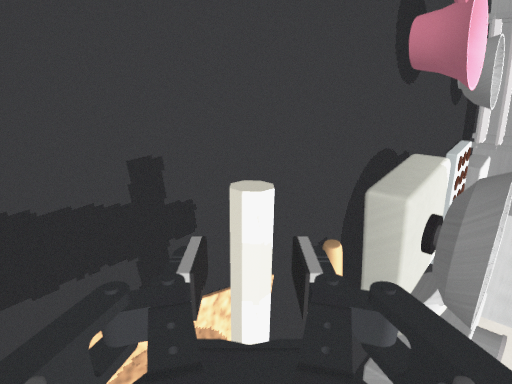

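The handle (column 251) is clear of both pads (195 and 305). I'll back straight out along the tool axis.

Request:
{"name": "send_rows", "arguments": {"moves": [[-0.1, -0.9, 0.9, 0, 0, 0, 0.5], [-0.3, -2.5, 2.5, 0, 0, 0, 0.5], [-0.5, -4.5, 4.5, 0, 0, 0, 0.5], [-0.8, -7, 7, 0, 0, 0, 0.5], [-1, -9, 9, 0, 0, 0, 0.5]]}}

```text
clock: 23.65
position: [434.9, -240.1, 139.7]
tool_rot: [-0.4, 45.1, 82.5]
contact_force: [0.4, -0.0, -0.6]
grip_width: 0.502
```

Request:
{"name": "send_rows", "arguments": {"moves": [[0, -0.5, 2, 0, 0, 0, 0.5], [0, -0.5, 4, 0, 0, 0, 0.5], [0, -0.5, 6, 0, 0, 0, 0.5], [0, -0.5, 7, 0, 0, 0, 0.5], [0, -0.5, 7, 0, 0, 0, 0.5]]}}

```text
clock: 24.28
position: [435.1, -244.8, 210.3]
tool_rot: [-0.5, 45.1, 82.5]
contact_force: [-0.5, -0.0, -1.6]
grip_width: 0.5
```

Run:
```python
from h import *
gp(); f=grab('scene','s20.png'); g=grab('side','s21.png'); dial(f)
for F,box in ((f,(160,205,235,285)),(g,(240,155,315,215))):
    hsv=cv2.cvtColor(F['pixels'],cv2.COLOR_RGB2HSV); m=cv2.inRange(hsv,(105,120,40),(125,255,255)); o=np.zeros_like(m); x0,y0,x1,y1=box;o[y0:y1,x0:x1]=m[y0:y1,x0:x1]
    c=max(cv2.findContours(o,0,1)[0],key=cv2.contourArea)[:,0]
    P=np.array([onz(F,u,v,76)[:2] for u,v in c]); print('xmin',P[:,0].min(),'y',P[:,1].min(),P[:,1].max(),'xmax',P[:,0].max())
```

```text
t 24.275 tcp [ 435.1 -244.8  210.3] grasp [ 433.4 -258.1  223.8] x [ 0.09  0.7  -0.71] y [-0.99  0.12 -0.01] q [ 35.3  27.6  14.4  98.5 -37.8  90.2 145.3] F [-0.5 -0.  -1.6] w 0.5
pointer 2.036 green mid 2.296 ext 1.78 2.78 n 10 65
xmin 511.07005016675544 y -237.0836338758735 -120.06205769049924 xmax 643.0970795274993
xmin 481.43747627792726 y -241.8993672437948 -56.308695261438515 xmax 631.9687405810851
```

View pics/s20.png

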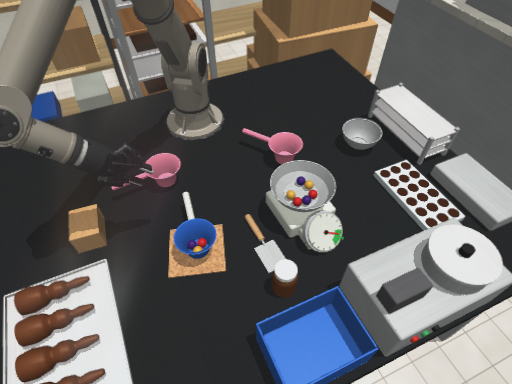

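View pics/s21.png

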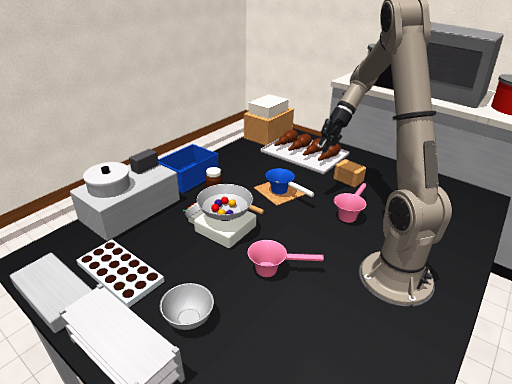

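Run:
```python
from plant import r
print(r.sign_off())
```

```text
the job is handed in; nothing more can be done
None
```

I poured six of the nine balls into the scale's bowl, stood the cup back on the cork mat with the other three in it, and handed the job in at about 24 s. The hand-in gave no verdict, so what follows is from my own last checks.

- **Pointer:** it rests at about 2.04 rad. I measured the middle of the green field at 2.27–2.30 rad, so the tip is about 0.25 rad (10 mm) off the middle; the limit is 20.5 mm.
- **Cup:** it stands upright about 5 mm from the mat's centre. It is released and the arm is backed well away.
- **Balls and bystanders:** six balls are visible in the bowl, and I counted three in the cup just before setting it down. None are on the table, and the other things show no visible shift in the final pictures, though I did not measure them.
- **Force on the bowl:** I never brought the cup near enough to touch it. Set-down force on the mat was about 4 N.

My first estimates disagreed a little. The bowl's centre differed by about 13 mm between the scene and side cameras, so I used a middle value. The handle's side position differed by about 8 mm, and I settled it with the wrist camera before gripping.

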